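# Load, close and start the nursery toy steriliser

### The arm

A 6-joint arm with a two-finger parallel gripper is mounted at the origin on the work surface. World frame = base frame: x ahead of the robot, y to its left, z up, the work surface at z = 0. Lengths are in m, angles in rad, forces in N, time in s.
With the tool pointing down it reaches from about 0.35 to 0.775 m from the base axis. Payload 7.3 kg.
Tool frame: the origin (TCP) lies on the centre line of the jaws, within the pads' length; the fingertips stand 11 mm ahead of it and the grasp point (between the pads) lies 8 mm behind it; y points along the fingers, z is the direction in which the jaws open and shut, and the axes are right-handed (so a half turn about y gives the same grasp; the last joint's range is limited). The gripper opens to 92 mm and grips with 3 to 60 N. Pads are 19 mm wide; open, the fingers measure 130 mm over their backs; the gripper's body (75 mm by 190 mm) begins 47 mm behind the grasp point.
Start: joints at [1.017, 0.342, 1.524, -0, 1.275, -0.146], TCP at [0.208, 0.482, 0.238] pointing down, gripper open.
Joint ranges: [-2.53, 2.53], [-0.77, 2.02], [0.04, 2.7], [-1, 4.14], [0.28, 2.66], [-3.11, 3.11]. Speed limits (rad/s): [2.57, 2.57, 3.14, 3.14, 3.14, 3.14].

### API

Orientations are given as [roll, pitch, yaw] about the fixed x, y, z axes, in that order (R = Rz(yaw) Ry(pitch) Rx(roll)).
In Python, from cell import robot, cams gives the robot as it stands.
- The arm moves only by the tool apply_moves, never from a script. Its argument "plan" is a list of rows, each a list of 7 numbers: the shift along the tool's x, y, z in m, then the turn, a rotation vector about the tool's x, y, z in degrees, then the gripper command: -1 is fully open, 1 is shut, values between are in proportion. A call has exactly 5 rows; each row is the pose to reach, as a shift and turn from the pose commanded when the call began, along the tool's axes at that moment; what a row does not reach only later rows make up. A row lasts 1/8 s, in which the tool goes at most 62.5 mm and 10.7 degrees, less where a joint would pass 70% of its speed; a pose out of reach is approached as far as the arm can. A call with a gripper value outside its range is refused whole. The fingers move at their own pace and stop on an object; "squeeze" is the grip in N (left out, the last holds). Time passes only in rows, so rows that repeat a pose let the fingers close, or fill a call up. It gives the time, the measured TCP pose, the force and the opening at its end, in the units of the state.
- robot.observe(): the state, without advancing time (a new reading comes with each control period).
- cams.read_camera(name): name is "scene" or "top" or "wrist"; returns the picture (400x640x3 uint8, blue, green, red); there is no depth.
- cams.calibration(name): a dict with "fx", "fy", "cx", "cy" (pixels), "extrinsics" (4x4, takes a point from world to camera coordinates); the wrist camera has in their place "T_tool_cam" (4x4, takes a point from camera to tool coordinates, whose origin is the TCP and whose axes are the tool frame's). Camera axes: x right, y up, looking along -z (the intrinsics and any distortion apply to the point x, -y, -z); pixel columns grow to the right and rows downward; lengths in m; the calibration is good to about 2 mm. A picture is of the moment at which its call begins: read the wrist's pose just before it. calibration takes no time and is no camera call.
- robot.hand_in(): hands the job in, once; it reports no verdict.
The state is a dict: "time": time; "qpos": joint angles; "qvel": joint speeds; "joint_efforts": joint torques, N m; "tool_pos": TCP position; "tool_rot": TCP orientation; "contact_force": force on the tool from outside, world axes, zero at the start; "torque": the same for the moment, N m; "opening": finger opening in m.
Only numpy, scipy, OpenCV 4.12 (cv2) and the standard library are available. Lean on these libraries where they do the work, as an engineer would, in place of code of your own. Each camera call takes 0.05 s, during which the arm holds its last target. There are 200 camera calls.

### The job

Sterilise the baby things lying loose on the changing table: take the lid off the steriliser, put every teether, rattle and soother that is there down inside its tray, and put the lid back so that it lies flat and flush with the tray walls all round. Then start it with the switch hidden under its overhanging lip: reach in from below, push it fully up, hold it for a good second and let go. Leave the glass jar and the hairbrush alone.

Things in the scene. Friction and masses are not known exactly. Their poses are not given: they have to be found in the camera images.
- steriliser: Fixed white tray box, 150 mm deep (its x) by 260 mm wide (its y). Origin: centre of its underside on the table. Its front (its -x side, with the lip) faces the robot's left: yaw -1.72 to -1.42 rad. Solid up to the tray floor at z = 60 mm; 10 mm walls rise to the flat rim at z = 115 mm (inside 130 x 240 mm, 55 mm deep).
- seat (a point): Centre of the tray's rim plane (115 mm over the table, axes as the steriliser's): where the centre of the lid's underside belongs.
- tray_floor (a point): Centre of the tray floor, 60 mm over the table.
- lip (a point): Middle of the lower front edge of the grey lip on the steriliser's front (axes as the steriliser's), 94 mm over the table. The lip is 180 mm wide, 14 mm thick and overhangs the front wall by 50 mm; this edge is at x = -125 mm in the steriliser's frame. Under it all is open down to the table, apart from the switch.
- switch_bar (a point): Centre of the switch's bar: black, round, 12 mm in diameter, 56 mm long along the steriliser's y, hung on a thin stem right below the small black dot on the lip. At rest 60 mm over the table, 34 mm under the lip's underside, 12 mm behind its front edge, mid-width. Moves straight up only; a finger leaning 25 to 45 degrees, end in under the lip, clears the lip and lifts the bar.
- switch (a joint): Upward travel of the switch, m: 0 at rest, 0.006 fully pressed. Spring-loaded: about 1.4 N to start, 4 N at the stop; springs back when released.
- lid: Loose lid, a flat white plate 150 x 260 x 8 mm (its x, y, z) of the same outline as the tray, about 0.2 to 0.4 kg, without locating edges: it just lies on the rim. Origin at the centre of its underside. On its middle stands a wooden grip 70 mm long along x, 16 mm thick in y, from 8 to 40 mm above the underside. At the start it lies on the tray.
- ring_teether: Flat dark silicone teething ring lying on the table, outer diameter 68 mm, hole 42 mm, 14 mm thick, 40 g (its band is 13 mm wide). Origin at the centre of its underside. May be absent.
- bone_teether: Dark silicone bone-shaped teether, 76 mm long (its x), 18 mm high, 45 g; bar 14 mm wide in y in the middle, and at both ends two round lobes (36 mm wide together) beginning 18 mm from the middle. Origin at the centre of its underside. May be absent.
- rattle: Plastic dumbbell rattle, 80 mm long (its x), 50 g: a round rod of 13 mm diameter, axis 15 mm over the underside, 40 mm of it free between two rounded 20 x 30 x 30 mm end blocks. Origin at the underside, below the middle of the rod. May be absent.
- soother: Soother standing in its clear cap: cap and shield 42 mm in diameter and 18 mm high, and on top an upright grip plate 26 mm long (its x), 10 mm thick (its y), from 18 to 36 mm height; 30 g. Origin at the centre of its underside. May be absent.
- jar: Closed glass jar, 66 mm in diameter, 85 mm high; bystander. Origin at the centre of its underside.
- hairbrush: Wooden hairbrush lying bristles down, about 215 mm long (its x, the handle towards -x), 24 mm high; bystander. Origin at the table near its middle.

How it is judged:
On the way, in this order (a step that is already met when the one before it is completed fails the run):
1. every teether, rattle and soother present lies in the tray (x of ring_teether in the frame of steriliser between -0.067 and 0.067 m and y of ring_teether in the frame of steriliser between -0.122 and 0.122 m and z of ring_teether in the frame of steriliser between 0.05 and 0.09 m and x of bone_teether in the frame of steriliser between -0.067 and 0.067 m and y of bone_teether in the frame of steriliser between -0.122 and 0.122 m and z of bone_teether in the frame of steriliser between 0.05 and 0.09 m and x of rattle in the frame of steriliser between -0.067 and 0.067 m and y of rattle in the frame of steriliser between -0.122 and 0.122 m and z of rattle in the frame of steriliser between 0.05 and 0.09 m and x of soother in the frame of steriliser between -0.067 and 0.067 m and y of soother in the frame of steriliser between -0.122 and 0.122 m and z of soother in the frame of steriliser between 0.05 and 0.09 m), for 0.2 s.
2. the lid lies flat and flush on the tray, let go (all of step 1 and horizontal distance between lid and seat below 0.005 m and angle between the x axis of lid and the x axis of steriliser, either way round below 0.05 rad and z of lid in the frame of seat below 0.004 m and angle between lid's own z axis and vertical below 0.04 rad and contact force between the fingers and lid below 0.1 N), for 0.3 s.
3. the switch is pushed up and held, with the lid in place (value of joint switch above 0.0042 m and horizontal distance between lid and seat below 0.005 m and angle between the x axis of lid and the x axis of steriliser, either way round below 0.05 rad and z of lid in the frame of seat below 0.004 m and angle between lid's own z axis and vertical below 0.04 rad), for 0.5 s.
At the end, for the whole second after the job is handed in: Every item present lies in the tray (underside under 30 mm above its floor); lid flat on the rim, at rest, centre within 5 mm, turned under 0.05 rad; the switch was held up over 4.2 of 6 mm for 0.5 s with the lid in place, and is released; bystanders moved under 20 mm (all of step 1 and horizontal distance between lid and seat below 0.005 m and angle between the x axis of lid and the x axis of steriliser, either way round below 0.05 rad and z of lid in the frame of seat below 0.004 m and angle between lid's own z axis and vertical below 0.04 rad and value of joint switch below 0.0015 m and linear speed of lid below 0.02 m/s); the robot touches nothing.
It fails at once if the jar is disturbed (moved over 20 mm) (distance of jar from where it was at the start of the episode above 0.02 m).
It fails at once if the hairbrush is disturbed (moved over 20 mm) (distance of hairbrush from where it was at the start of the episode above 0.02 m).
Of ring_teether, bone_teether, rattle, soother only 2 to 4 are there at a start; the rules pass over those that are not, and their reading is None.
At some moment in a run one of ring_teether, bone_teether, rattle, soother, lid may be knocked a few centimetres aside while the robot is not near it.
It also fails if it takes over 210 s, if anything falls off the work surface, if the arm or the gripper's body presses on something with over 40 N, if the wrist force passes 120 N, or if a joint passes its speed limit or range.

## Working session

There is one attempt and no reset: what is moved stays moved. The work goes in short steps, Python scripts to look and compute and a tool call to move; the robot and the scene stay as the last step left them, time stands still between calls to the robot, and variables do not carry over. Pictures are saved under pics/ and viewed, about 12 in all and at most 16, crops included, and the job is handed in when it is done.

Besides the shell and the picture viewer there is one more tool, called after "Emit:" by a JSON object that holds its "api" and its "payload", one argument or row to a line. apply_moves: Moves the arm, as the interface text tells. Its arguments: {"type":"object","properties":{"plan":{"type":"array","items":{"type":"array","items":{"type":"number"}}},"squeeze":{"type":"number"}},"required":["plan"]}

```bash
ls; mkdir -p pics; python3 - <<'E'
from cell import robot,cams
import cv2,json
s=robot.observe();print({k:(v if not hasattr(v,'tolist') else v.tolist()) for k,v in s.items()})
for n in ("scene","top","wrist"):
    print(n,cams.calibration(n))
a=cams.read_camera("top");cv2.imwrite("pics/top0.png",a)
a=cams.read_camera("scene");cv2.imwrite("pics/scene0.png",a)
E
```

```text
pics
{'time': 0.0, 'qpos': [1.0169752252650162, 0.3427267816083285, 1.5250297208981332, 4.926150623394969e-06, 1.2754236871757763, -0.1459814676691779], 'qvel': [-0.00037691925875937767, 0.0005596732154719424, 0.0010077634654380274, -0.0008595301688000211, 0.00016222814628897604, 0.0015123625551237093], 'joint_efforts': [-0.0006710180605296046, -43.124109506607056, -24.42221224308014, 0.07168941898271441, 0.05603292491286993, -0.00012056483683409169], 'tool_pos': [0.20798379981942716, 0.48160545644228975, 0.23703842559008695], 'tool_rot': [-1.5723662920627888, 0.00023558893846287177, -0.4078412565194274], 'contact_force': [-0.4589365697158694, 0.07688760504752783, 0.6012918149440679], 'torque': [-0.01810174269408364, -0.011006589501506417, -0.029600791454703578], 'opening': 0.09216847901622835}
scene {'fx': 369.229028182598, 'fy': 369.229028182598, 'cx': 317.60736377169553, 'cy': 196.698124679321, 'extrinsics': array([[-0.8039501 ,  0.59466408, -0.00623432,  0.442766  ],
       [-0.43166035, -0.57630382,  0.69393317,  0.18128501],
       [ 0.40906427,  0.56057875,  0.72001242, -1.172
[... 299 characters left out ...]
1, -1.52718178e-02,  6.12339638e-02,
        -5.51499379e-01],
       [-6.12362848e-02,  3.16032930e-04,  9.98123248e-01,
        -1.17928343e+00],
       [ 0.00000000e+00,  0.00000000e+00,  0.00000000e+00,
         1.00000000e+00]])}
wrist {'fx': 353.41464086188097, 'fy': 353.41464086188097, 'cx': 317.56512225045606, 'cy': 202.9131183612722, 'T_tool_cam': array([[-9.67294901e-05, -9.64149599e-01, -2.65359269e-01,
        -7.19171537e-02],
       [ 9.55043600e-04,  2.65359060e-01, -9.64149188e-01,
        -1.47158438e-01],
       [ 9.99999539e-01, -3.46691331e-04,  8.95136857e-04,
        -1.17810551e-03],
       [ 0.00000000e+00,  0.00000000e+00,  0.00000000e+00,
         1.00000000e+00]])}
```

View pics/top0.png

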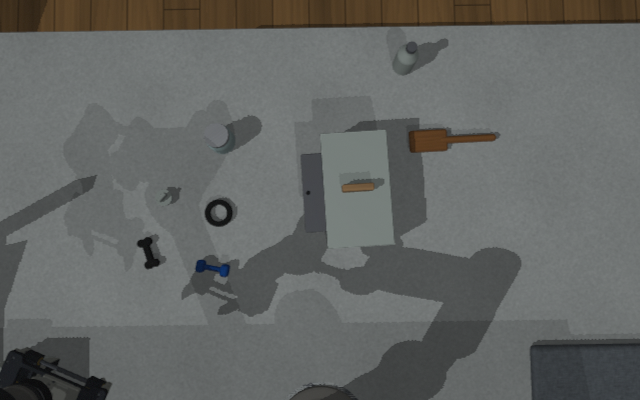

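View pics/scene0.png

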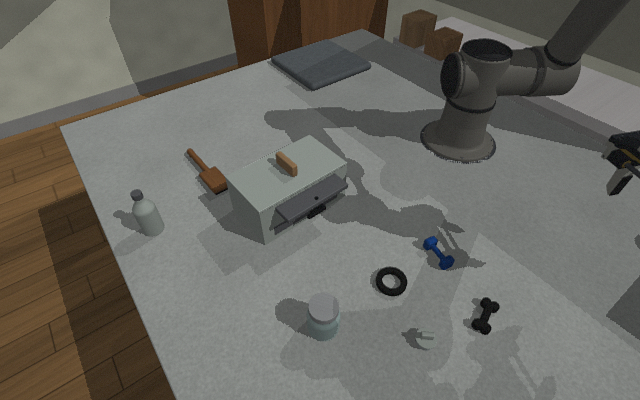

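The top view shows the ring at (219,212), bone at (149,253), rattle at (213,268), jar at (218,137), brush at (450,140), and the tray with its lid at (357,188). Something unclear lies at (172,195), possibly the soother, so I'll zoom in there.

```bash
cat > h.py <<'E'
from cell import robot,cams
import cv2,numpy as np
from scipy.spatial.transform import Rotation as R
def Ttool():
    s=robot.observe();T=np.eye(4);T[:3,:3]=R.from_euler('xyz',s['tool_rot']).as_matrix();T[:3,3]=s['tool_pos'];return T
def cam(n,T=None):
    c=cams.calibration(n)
    W=np.linalg.inv(c['extrinsics']) if n!='wrist' else (Ttool() if T is None else T)@c['T_tool_cam']
    return c,W
def p2w(n,u,v,z,T=None):
    c,W=cam(n,T); d=W[:3,:3]@np.array([(u-c['cx'])/c['fx'],-(v-c['cy'])/c['fy'],-1]); o=W[:3,3]
    return o+d*(z-o[2])/d[2]
def w2p(n,p,T=None):
    c,W=cam(n,T); q=np.linalg.inv(W)@np.r_[p,1]; return np.array([c['cx']+c['fx']*q[0]/-q[2],c['cy']-c['fy']*q[1]/-q[2]])
def shift(target,yaw=None):
    "tool-axes shift to world TCP target from measured pose"
    T=Ttool(); return T[:3,:3].T@(np.array(target)-T[:3,3])
E
python3 - <<'E'
from h import *
a=cv2.imread('pics/top0.png');b=cv2.imread('pics/scene0.png')
x=cv2.resize(a[170:300,120:280],None,fx=3.5,fy=3.5,interpolation=2)
y=cv2.resize(b[220:370,350:520],None,fx=3,fy=3,interpolation=2)
h=max(x.shape[0],y.shape[0]);im=np.zeros((h,400,3),np.uint8)
im=np.zeros((460,800,3),np.uint8)
x=cv2.resize(x,(400,325));y=cv2.resize(y,(400,353));im[:325,:400]=x;im[:353,400:]=y
cv2.imwrite('pics/crop1.png',im)
for n,u,v,z in [('ring',219,212,.007),('bone',149,253,.009),('rat',213,268,.015),('q',172,195,.01),('jar',218,135,.085)]: print(n,p2w('top',u,v,z))
print('q scene',p2w('scene',420,340,.01),p2w('scene',392,281,.007))
for uv in [(320,134),(386,130),(395,244),(328,248)]: print('lid',p2w('top',*uv,.123))
print('grip',p2w('top',342,187,.155),p2w('top',374,186,.155))
print('lip',p2w('top',303,154,.108),p2w('top',307,232,.108))
E
```

```text
ring [0.53428773 0.24326248 0.007     ]
bone [0.43559785 0.41590155 0.009     ]
rat [0.39682557 0.25684487 0.015     ]
q [0.57818161 0.35924278 0.01      ]
jar [0.71147595 0.22973675 0.085     ]
q scene [0.58055529 0.37513258 0.01      ] [0.53026602 0.24752161 0.007     ]
lid [ 0.70234244 -0.00895965  0.123     ]
lid [ 0.70920542 -0.15874143  0.123     ]
lid [ 0.45131117 -0.17257736  0.123     ]
lid [ 0.44468876 -0.02270499  0.123     ]
grip [ 0.57798154 -0.05466603  0.155     ] [ 0.57910366 -0.12462285  0.155     ]
lip [0.65970384 0.03051523 0.108     ] [0.4811197  0.02391497 0.108     ]
```

View pics/crop1.png

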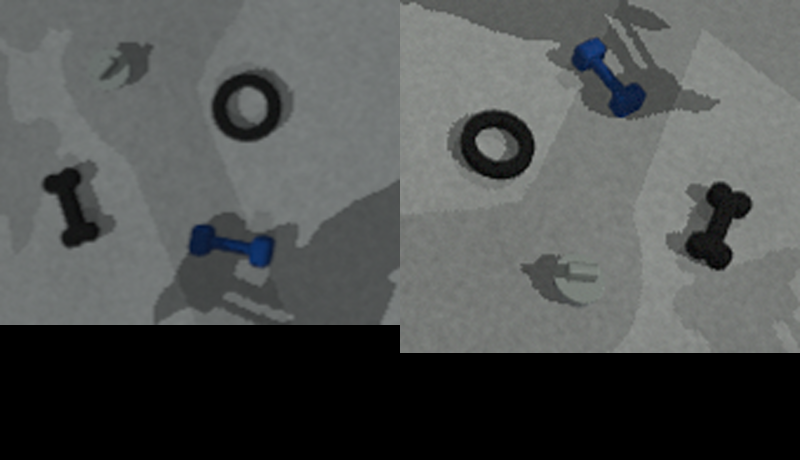

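All four items are present; the soother's clear cap is at top pixel (172,195) and scene pixel (427,339). First I'll move above the lid and look from close by.

```bash
cat >> h.py <<'E'
def Rt(yaw,lean=0): # pointing down; lean: rotation about tool x (rad), applied in tool frame
    return R.from_euler('xyz',[-np.pi/2,0,yaw]).as_matrix()@R.from_rotvec([lean,0,0]).as_matrix()
def plan(*tg):
    "each target (x,y,z,yaw[,lean]); prints tool shift (m) and rotvec (deg) per call"
    T=Ttool(); p,M=T[:3,3],T[:3,:3]
    for t in tg:
        q=np.array(t[:3]);N=Rt(*t[3:])
        print(np.round(M.T@(q-p),4),np.round(np.degrees(R.from_matrix(M.T@N).as_rotvec()),1)); p,M=q,N
def st():
    s=robot.observe();print('t',round(s['time'],2),'pos',np.round(s['tool_pos'],4),'rot',np.round(s['tool_rot'],3),'open',round(s['opening'],4),'F',np.round(s['contact_force'],1))
def shot(n,name):
    T=Ttool();a=cams.read_camera(n);cv2.imwrite('pics/'+name,a);np.save('pics/'+name+'.npy',T);return a
E
python3 -c "
from h import *
plan((.35,.28,.29,-.8),(.5,.05,.29,-1.2),(.577,-.09,.26,-1.517))"
```

```text
[ 0.2103 -0.0528 -0.1289] [ 0.1 22.5  0. ]
[ 0.2695  0.     -0.0526] [-0.  22.9 -0. ]
[0.1584 0.03   0.021 ] [ 0.  18.2  0. ]
```

Emit:
{"api": "apply_moves", "payload": {
  "plan": [
    [0.21,-0.053,-0.129,0.1,22.5,0,-1],
    [0.21,-0.053,-0.129,0.1,22.5,0,-1],
    [0.21,-0.053,-0.129,0.1,22.5,0,-1],
    [0.21,-0.053,-0.129,0.1,22.5,0,-1],
    [0.21,-0.053,-0.129,0.1,22.5,0,-1]
  ]
}}

```text
time: 0.72
tool_pos: [0.3521, 0.2775, 0.2914]
tool_rot: [-1.568, -0.001, -0.807]
contact_force: [0.3, 1.0, -0.8]
opening: 0.0917
```

Emit:
{"api": "apply_moves", "payload": {
  "plan": [
    [0.27,0,-0.053,0,23,0,-1],
    [0.27,0,-0.053,0,23,0,-1],
    [0.27,0,-0.053,0,23,0,-1],
    [0.27,0,-0.053,0,23,0,-1],
    [0.27,0,-0.053,0,23,0,-1]
  ]
}}

```text
time: 1.35
tool_pos: [0.5008, 0.048, 0.2896]
tool_rot: [-1.57, 0.002, -1.204]
contact_force: [0.3, 0.0, -0.6]
opening: 0.0919
```

Emit:
{"api": "apply_moves", "payload": {
  "plan": [
    [0.158,0.03,0.021,0,18.2,0,-1],
    [0.158,0.03,0.021,0,18.2,0,-1],
    [0.158,0.03,0.021,0,18.2,0,-1],
    [0.158,0.03,0.021,0,18.2,0,-1],
    [0.158,0.03,0.021,0,18.2,0,-1]
  ]
}}

```text
time: 1.98
tool_pos: [0.5761, -0.0887, 0.2599]
tool_rot: [-1.571, 0.003, -1.519]
contact_force: [-0.6, 0.7, -0.1]
opening: 0.0922
```

```bash
python3 -c "
from h import *
st();shot('wrist','w1.png')"
```

```text
t 1.98 pos [ 0.5761 -0.0887  0.2599] rot [-1.571  0.003 -1.519] open 0.0922 F [-0.6  0.7 -0.1]
```

View pics/w1.png

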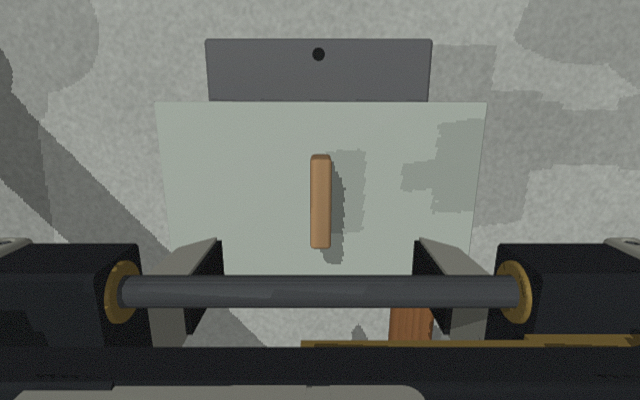

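The lid fills the middle of the view with its front edge from (154,101) to (487,101). The grip runs (320,157) to (320,247), and the lip corners are at (205,39) and (432,39) with the dot at (318,54).

```bash
python3 - <<'E'
from h import *
T=np.load('pics/w1.png.npy')
for n,u,v,z in [('gripfar',320.5,157,.155),('gripnear',320.5,245,.155),('lidL',154,102,.123),('lidR',487,102,.123),('lipL',206,39.5,.108),('lipR',432,39.5,.108),('dot',318.5,54,.108)]: print(n,p2w('wrist',u,v,z,T))
E
```

```text
gripfar [ 0.57517787 -0.05346174  0.155     ]
gripnear [ 0.57885094 -0.12073731  0.155     ]
lidL [ 0.44476251 -0.02207549  0.123     ]
lidR [ 0.70198953 -0.00859491  0.123     ]
lipL [0.4818068 0.0269469 0.108    ]
lipR [0.65771462 0.03617278 0.108     ]
dot [0.5699221  0.02104719 0.108     ]
```

```bash
python3 -c "
from h import *
plan((.577,-.09,.139,-1.518),(.577,-.09,.29,-1.518),(.45,-.32,.28,-1.518),(.42,-.34,.07,-1.518))"
```

```text
[0.0018 0.1214 0.0007] [-0.   0.  -0.1]
[-0.    -0.151  0.   ] [0. 0. 0.]
[ 0.223  0.01  -0.139] [0. 0. 0.]
[ 0.0184  0.21   -0.031 ] [0. 0. 0.]
```

Emit:
{"api": "apply_moves", "payload": {
  "plan": [
    [0.002,0.05,0.001,0,0,0,-1],
    [0.002,0.09,0.001,0,0,0,-1],
    [0.002,0.121,0.001,0,0,0,-1],
    [0.002,0.121,0.001,0,0,0,-1],
    [0.002,0.121,0.001,0,0,0,1]
  ],
  "squeeze": 25
}}

```text
time: 2.65
tool_pos: [0.5783, -0.0913, 0.1412]
tool_rot: [-1.567, 0.001, -1.518]
contact_force: [-0.8, -0.5, 0.2]
opening: 0.0854
```

Emit:
{"api": "apply_moves", "payload": {
  "plan": [
    [0,0,0,0,0,0,1],
    [0,0,0,0,0,0,1],
    [0,0,0,0,0,0,1],
    [0,0,0,0,0,0,1],
    [0,0,0,0,0,0,1]
  ]
}}

```text
time: 3.28
tool_pos: [0.5776, -0.092, 0.1394]
tool_rot: [-1.57, 0.001, -1.52]
contact_force: [0.1, -0.8, -0.1]
opening: 0.0361
```

Emit:
{"api": "apply_moves", "payload": {
  "plan": [
    [0,0,0,0,0,0,1],
    [0,0,0,0,0,0,1],
    [0,0,0,0,0,0,1],
    [0,0,0,0,0,0,1],
    [0,-0.02,0,0,0,0,1]
  ]
}}

```text
time: 3.9
tool_pos: [0.5762, -0.0916, 0.1577]
tool_rot: [-1.574, 0.003, -1.52]
contact_force: [0.1, -0.3, -2.0]
opening: 0.0161
```

Emit:
{"api": "apply_moves", "payload": {
  "plan": [
    [0,-0.03,0,0,0,0,1],
    [0,-0.07,0,0,0,0,1],
    [0,-0.11,0,0,0,0,1],
    [0,-0.13,0,0,0,0,1],
    [0,-0.13,0,0,0,0,1]
  ]
}}

```text
time: 4.53
tool_pos: [0.5778, -0.0923, 0.2905]
tool_rot: [-1.567, 0.001, -1.519]
contact_force: [0.2, -0.3, -3.2]
opening: 0.016
```

Emit:
{"api": "apply_moves", "payload": {
  "plan": [
    [0.03,0,-0.02,0,0,0,1],
    [0.08,0,-0.05,0,0,0,1],
    [0.14,0,-0.09,0,0,0,1],
    [0.19,0.005,-0.12,0,0,0,1],
    [0.222,0.01,-0.139,0,0,0,1]
  ]
}}

```text
time: 5.15
tool_pos: [0.4479, -0.3227, 0.2769]
tool_rot: [-1.572, 0.003, -1.521]
contact_force: [0.8, -0.4, -3.2]
opening: 0.0161
```

Emit:
{"api": "apply_moves", "payload": {
  "plan": [
    [0.018,0.04,-0.03,0,0,0,1],
    [0.018,0.09,-0.031,0,0,0,1],
    [0.018,0.14,-0.031,0,0,0,1],
    [0.018,0.19,-0.031,0,0,0,1],
    [0.018,0.19,-0.031,0,0,0,1]
  ]
}}

```text
time: 5.78
tool_pos: [0.4174, -0.3374, 0.0843]
tool_rot: [-1.577, 0.01, -1.52]
contact_force: [-0.7, 0.2, -2.1]
opening: 0.0157
```

```bash
python3 -c "
from h import *
st();plan((.42,-.34,.0255,-1.518))"
```

```text
t 5.78 pos [ 0.4174 -0.3374  0.0843] rot [-1.577  0.01  -1.52 ] open 0.0157 F [-0.7  0.2 -2.1]
[0.0033 0.0588 0.0028] [ 0.4 -0.1 -0.6]
```

Emit:
{"api": "apply_moves", "payload": {
  "plan": [
    [0,0.03,0,0,0,0,1],
    [0,0.045,0,0,0,0,1],
    [0,0.053,0,0,0,0,1],
    [0,0.057,0,0,0,0,1],
    [0,0.06,0,0,0,0,1]
  ]
}}

```text
time: 6.4
tool_pos: [0.4206, -0.3405, 0.0294]
tool_rot: [-1.569, 0.001, -1.52]
contact_force: [-0.2, -1.1, -2.7]
opening: 0.0158
```

Emit:
{"api": "apply_moves", "payload": {
  "plan": [
    [0,0,0,0,0,0,1],
    [0,0,0,0,0,0,1],
    [0,0,0,0,0,0,-1],
    [0,0,0,0,0,0,-1],
    [0,0,0,0,0,0,-1]
  ]
}}

```text
time: 7.02
tool_pos: [0.4204, -0.3403, 0.0291]
tool_rot: [-1.569, 0.001, -1.52]
contact_force: [-0.7, -0.0, -0.1]
opening: 0.0409
```

Emit:
{"api": "apply_moves", "payload": {
  "plan": [
    [0,0,0,0,0,0,-1],
    [0,-0.05,0,0,0,0,-1],
    [0,-0.11,0,0,0,0,-1],
    [0,-0.17,0,0,0,0,-1],
    [0,-0.23,0,0,0,0,-1]
  ]
}}

```text
time: 7.65
tool_pos: [0.4197, -0.3403, 0.261]
tool_rot: [-1.57, 0.001, -1.52]
contact_force: [1.7, -1.0, -1.6]
opening: 0.09
```

Emit:
{"api": "apply_moves", "payload": {
  "plan": [
    [-0.05,0,0.03,0,0,0,-1],
    [-0.1,0,0.06,0,0,0,-1],
    [-0.15,0,0.1,0,0,0,-1],
    [-0.2,0,0.13,0,0,0,-1],
    [-0.24,-0.03,0.17,0,0,0,-1]
  ]
}}

```text
time: 8.28
tool_pos: [0.5759, -0.0906, 0.287]
tool_rot: [-1.575, 0.003, -1.519]
contact_force: [0.7, -1.2, 0.6]
opening: 0.092
```

Emit:
{"api": "apply_moves", "payload": {
  "plan": [
    [0,0,0,0,0,0,-1],
    [0,0,0,0,0,0,-1],
    [0,0,0,0,0,0,-1],
    [0,0,0,0,0,0,-1],
    [0,0,0,0,0,0,-1]
  ]
}}

```text
time: 8.9
tool_pos: [0.5762, -0.0939, 0.2886]
tool_rot: [-1.57, 0.002, -1.521]
contact_force: [-0.1, -0.8, 0.1]
opening: 0.0918
```

```bash
python3 -c "
from h import *
st();shot('wrist','w2.png')"
```

```text
t 8.9 pos [ 0.5762 -0.0939  0.2886] rot [-1.57   0.002 -1.521] open 0.0918 F [-0.1 -0.8  0.1]
```

View pics/w2.png

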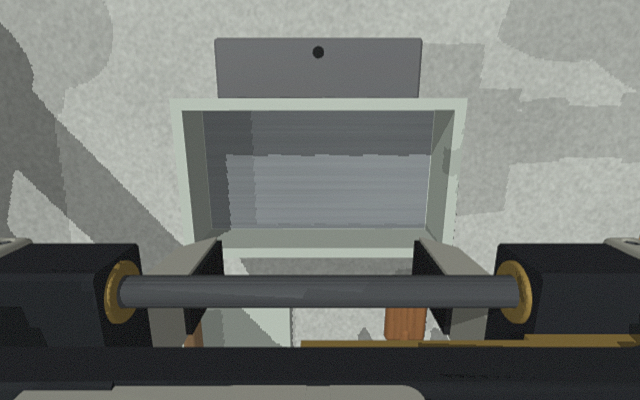

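The open, empty tray shows its outer front rim corners at (171,98) and (467,98), its inner front edge at v=110 and its back rim at v≈257.

```bash
python3 - <<'E'
from h import *
T=np.load('pics/w2.png.npy')
for n,u,v,z in [('oL',171,98.5,.115),('oR',467,98.5,.115),('iL',182,110,.115),('iR',456,110,.115),('back',319,257,.115),('iback',319,247.5,.115),('lipL',215,38.5,.108),('lipR',421.5,38.5,.108),('dot',318.5,52,.108)]: print(n,p2w('wrist',u,v,z,T))
a=cv2.imread('pics/w2.png').astype(int)
print(a[90:115,318].sum(1),a[238:265,300].sum(1))
print('sooth scene',p2w('scene',427,335,.03))
E
```

```text
oL [ 0.44395148 -0.0238634   0.115     ]
oR [ 0.70138589 -0.01094063  0.115     ]
iL [ 0.45301537 -0.03310215  0.115     ]
iR [ 0.69329858 -0.0210485   0.115     ]
back [ 0.5802564  -0.16658349  0.115     ]
iback [ 0.57974331 -0.15657223  0.115     ]
lipL [0.48154362 0.02730678 0.108     ]
lipR [0.65748299 0.03616824 0.108     ]
dot [0.570243   0.02107039 0.108     ]
[311 318 317 322 327 318 304 308 485 567 573 558 562 559 563 562 563 564
 569 544 419 296 293 294 302] [397 408 406 401 404 408 408 408 398 423 511 550 555 554 553 554 554 556
 557 477 375 368 378 370 367 372 365]
sooth scene [0.5720176  0.37991291 0.03      ]
```

```bash
cat >> h.py <<'E'
def seg(a,kind):
    a=a.astype(int)
    m=(a[...,0]-a[...,2]>40) if kind=='rattle' else (a.sum(2)<120)
    n,l,s,c=cv2.connectedComponentsWithStats(m.astype(np.uint8))
    out=[]
    for i in range(1,n):
        if s[i,4]<60: continue
        ys,xs=np.where(l==i); out.append((s[i,4],c[i],np.c_[xs,ys]))
    return out
def ax(cam_,pts,z,T=None):
    "centre and yaw of pixel blob on plane z (world)"
    w=np.array([p2w(cam_,u,v,z,T)[:2] for u,v in pts]); c=w.mean(0); e,V=np.linalg.eigh(np.cov((w-c).T)); v=V[:,1]
    return c,np.arctan2(v[1],v[0]),np.sqrt(e)
E
python3 - <<'E'
from h import *
a=shot('top','top1.png')
for k,z in (('rattle',.015),('dark',.009)):
    for n,c,p in seg(a,k):
        if c[1]>320 or c[0]>300: continue
        print(k,n,c,*ax('top',p,z))
x=a[150:300,110:300]
cv2.imwrite('pics/t1c.png',cv2.resize(x,None,fx=4,fy=4,interpolation=2))
E
```

```text
rattle 263 [211.68821293 267.82129278] [0.39731355 0.26006435] 1.3624175288144178 [0.00701051 0.02648503]
dark 323 [218.39318885 212.50773994] [0.53297666 0.24437951] 1.45488506533188 [0.01921795 0.02004139]
dark 288 [148.15277778 252.56944444] [0.43671292 0.41800557] -2.8054620955913756 [0.00828584 0.02346468]
```

View pics/t1c.png

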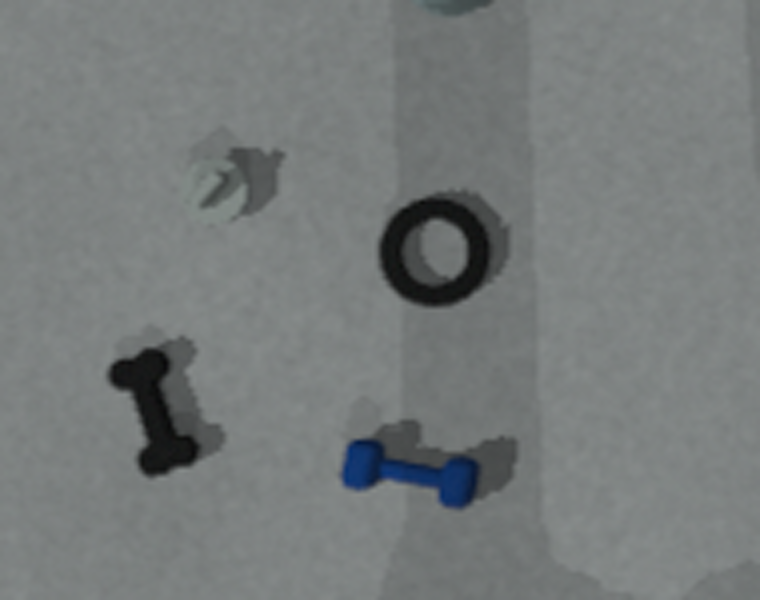

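The soother is at about full-image (163,197), and the other items are where they were first measured. I'll pick the ring first, by its near band with one finger in the hole.

```bash
python3 -c "
from h import *
plan((.54,.1,.2886,-1.52),(.5055,.243,.12,-1.52),(.5055,.243,.014,-1.52))"
```

```text
[-0.1952  0.0003 -0.0265] [-0.1 -0.  -0.1]
[-0.1446  0.1686 -0.0272] [0. 0. 0.]
[-0.     0.106 -0.   ] [0. 0. 0.]
```

Emit:
{"api": "apply_moves", "payload": {
  "plan": [
    [-0.05,0,-0.005,0,0,0,0.3],
    [-0.1,0,-0.015,0,0,0,0.3],
    [-0.15,0,-0.02,0,0,0,0.3],
    [-0.195,0,-0.027,0,0,0,0.3],
    [-0.195,0,-0.027,0,0,0,0.3]
  ]
}}

```text
time: 9.62
tool_pos: [0.5388, 0.1029, 0.2892]
tool_rot: [-1.57, 0.002, -1.515]
contact_force: [-0.2, -0.5, -0.9]
opening: 0.0469
```

Emit:
{"api": "apply_moves", "payload": {
  "plan": [
    [-0.05,0.04,-0.01,0,0,0,0.3],
    [-0.1,0.08,-0.02,0,0,0,0.3],
    [-0.145,0.12,-0.027,0,0,0,0.3],
    [-0.145,0.168,-0.027,0,0,0,0.3],
    [-0.145,0.168,-0.027,0,0,0,0.3]
  ]
}}

```text
time: 10.25
tool_pos: [0.5033, 0.2427, 0.1179]
tool_rot: [-1.578, -0.001, -1.519]
contact_force: [-0.2, 0.7, 0.8]
opening: 0.0321
```

```bash
python3 - <<'E'
from h import *
st();a=shot('wrist','w3.png');T=np.load('pics/w3.png.npy')
cv2.imwrite('pics/w3s.png',a)
plan((.5055,.243,.014,-1.52))
print(w2p('wrist',(.533,.2445,.007)))
E
```

```text
t 10.25 pos [0.5033 0.2427 0.1179] rot [-1.578e+00 -1.000e-03 -1.519e+00] open 0.0321 F [-0.2  0.7  0.8]
[-1.000e-04  1.066e-01  4.000e-04] [ 0.1 -0.  -0. ]
[355.67481256 200.86311671]
```

View pics/w3.png

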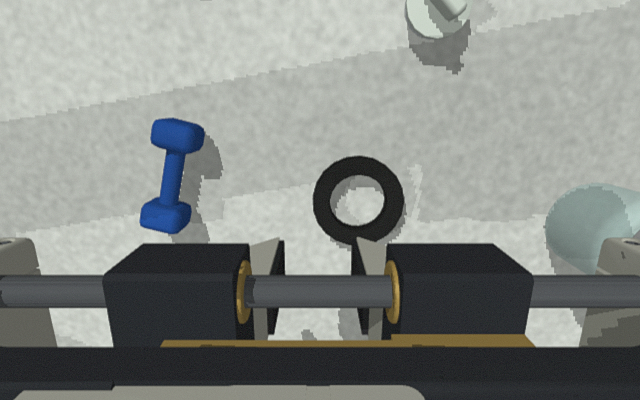

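The ring centre is at (359,200), about 3 px to the right of the prediction, so I'll shift by 3 mm and grip. The soother is at (436,10) and the rattle at (172,175).

Emit:
{"api": "apply_moves", "payload": {
  "plan": [
    [-0.001,0.03,0.003,0,0,0,0.3],
    [-0.001,0.06,0.003,0,0,0,0.3],
    [-0.001,0.09,0.003,0,0,0,0.3],
    [-0.001,0.103,0.003,0,0,0,0.3],
    [-0.001,0.103,0.003,0,0,0,1]
  ],
  "squeeze": 15
}}

```text
time: 10.92
tool_pos: [0.5095, 0.2448, 0.0191]
tool_rot: [-1.569, 0.002, -1.521]
contact_force: [-0.2, -0.7, -0.2]
opening: 0.026
```

Emit:
{"api": "apply_moves", "payload": {
  "plan": [
    [0,0,0,0,0,0,1],
    [0,0,0,0,0,0,1],
    [0,0,0,0,0,0,1],
    [0,0,0,0,0,0,1],
    [0,-0.01,0,0,0,0,1]
  ]
}}

```text
time: 11.55
tool_pos: [0.5082, 0.2452, 0.0285]
tool_rot: [-1.57, 0.001, -1.52]
contact_force: [-0.0, 0.1, 0.3]
opening: 0.0124
```

Emit:
{"api": "apply_moves", "payload": {
  "plan": [
    [0,-0.05,0,0,0,0,1],
    [0,-0.1,0,0,0,0,1],
    [0,-0.16,0,0,0,0,1],
    [0,-0.2,0,0,0,0,1],
    [0,-0.2,0,0,0,0,1]
  ]
}}

```text
time: 12.18
tool_pos: [0.5096, 0.2455, 0.2326]
tool_rot: [-1.562, 0.004, -1.519]
contact_force: [0.1, 0.6, -0.8]
opening: 0.0126
```

```bash
python3 - <<'E'
from h import *
S=np.array([.5764,-.0921]);yaw=-1.5205
def tr(x,y): c,s=np.cos(yaw),np.sin(yaw); return S+[c*x-s*y,s*x+c*y]
st();g=tr(0,.0525);print(g,'soother',tr(0,-.084),'bone',tr(0,-.038),'rattle',tr(0,.010))
plan((*g,.225,-1.52),(*g,.077,-1.52))
E
```

```text
t 12.18 pos [0.5096 0.2455 0.2326] rot [-1.562  0.004 -1.519] open 0.0126 F [ 0.1  0.6 -0.8]
[ 0.62883361 -0.08946056] soother [ 0.49250623 -0.09632311] bone [ 0.53844805 -0.09401045] rattle [ 0.58638735 -0.09159725]
[0.3407 0.0072 0.1017] [-0.5  0.  -0.2]
[-0.     0.148 -0.   ] [0. 0. 0.]
```

Emit:
{"api": "apply_moves", "payload": {
  "plan": [
    [0.05,0,0.015,0,0,0,1],
    [0.11,0,0.035,0,0,0,1],
    [0.17,0,0.055,0,0,0,1],
    [0.23,0,0.07,0,0,0,1],
    [0.28,0,0.085,0,0,0,1]
  ]
}}

```text
time: 12.8
tool_pos: [0.6072, -0.0326, 0.2266]
tool_rot: [-1.572, 0.002, -1.52]
contact_force: [0.5, -0.0, 0.2]
opening: 0.0128
```

Emit:
{"api": "apply_moves", "payload": {
  "plan": [
    [0.04,0,0.012,0,0,0,1],
    [0.06,0,0.017,0,0,0,1],
    [0.06,0.04,0.017,0,0,0,1],
    [0.06,0.08,0.017,0,0,0,1],
    [0.06,0.12,0.017,0,0,0,1]
  ]
}}

```text
time: 13.42
tool_pos: [0.627, -0.0881, 0.1061]
tool_rot: [-1.571, 0.002, -1.519]
contact_force: [-0.3, 0.5, -1.2]
opening: 0.0125
```

```bash
python3 - <<'E'
from h import *
st();plan((.6288,-.0895,.078,-1.52))
E
```

```text
t 13.43 pos [ 0.627  -0.0881  0.1061] rot [-1.571  0.002 -1.519] open 0.0125 F [-0.3  0.5 -1.2]
[0.0016 0.0281 0.0018] [-0.   0.1 -0.1]
```

Emit:
{"api": "apply_moves", "payload": {
  "plan": [
    [0.001,0.02,0.001,0,0,0,1],
    [0.001,0.028,0.001,0,0,0,1],
    [0.001,0.028,0.001,0,0,0,0.4],
    [0.001,0.028,0.001,0,0,0,0.4],
    [0.001,0.028,0.001,0,0,0,0.4]
  ]
}}

```text
time: 14.05
tool_pos: [0.629, -0.09, 0.0803]
tool_rot: [-1.569, 0.001, -1.519]
contact_force: [-0.4, 0.4, -0.8]
opening: 0.0274
```

Emit:
{"api": "apply_moves", "payload": {
  "plan": [
    [0,-0.03,0,0,0,0,0.4],
    [0,-0.08,0,0,0,0,0.4],
    [0,-0.13,0,0,0,0,0.1],
    [0,-0.17,0,0,0,0,0.1],
    [0,-0.17,0,0,0,0,0.1]
  ]
}}

```text
time: 14.68
tool_pos: [0.63, -0.0908, 0.2542]
tool_rot: [-1.562, -0.001, -1.519]
contact_force: [0.1, 0.3, -0.4]
opening: 0.041
```

```bash
python3 - <<'E'
from h import *
st();plan((.5,.1,.25,-1.62),(.3973,.26,.12,-1.779),(.3973,.26,.014,-1.779))
E
```

```text
t 14.68 pos [ 0.63   -0.0908  0.2542] rot [-1.562e+00 -1.000e-03 -1.519e+00] open 0.041 F [ 0.1  0.3 -0.4]
[-0.1972  0.0029 -0.1201] [-0.5  5.8  0. ]
[-0.1548  0.13   -0.1104] [-0.   9.1  0. ]
[ 0.     0.106 -0.   ] [0. 0. 0.]
```

Emit:
{"api": "apply_moves", "payload": {
  "plan": [
    [-0.045,0,-0.03,0,1,0,0.1],
    [-0.095,0,-0.06,0,3,0,0.1],
    [-0.145,0,-0.09,0,5,0,0.1],
    [-0.197,0.003,-0.12,-0.5,5.8,0,0.1],
    [-0.197,0.003,-0.12,-0.5,5.8,0,0.1]
  ]
}}

```text
time: 15.3
tool_pos: [0.4961, 0.103, 0.2463]
tool_rot: [-1.581, 0.002, -1.616]
contact_force: [0.4, -0.8, 0.1]
opening: 0.0413
```

Emit:
{"api": "apply_moves", "payload": {
  "plan": [
    [-0.04,0.03,-0.03,0,3,0,0.1],
    [-0.08,0.06,-0.06,0,6,0,0.1],
    [-0.12,0.1,-0.085,0,9.1,0,0.1],
    [-0.155,0.13,-0.11,0,9.1,0,0.1],
    [-0.155,0.13,-0.11,0,9.1,0,0.1]
  ]
}}

```text
time: 15.92
tool_pos: [0.393, 0.2611, 0.1152]
tool_rot: [-1.583, -0.004, -1.776]
contact_force: [-0.2, -0.2, 0.6]
opening: 0.041
```

```bash
python3 - <<'E'
from h import *
st();a=shot('wrist','w4.png');T=np.load('pics/w4.png.npy')
for n,c,p in seg(a,'rattle'): print(n,c,*ax('wrist',p,.015,T))
plan((.3973,.26,.014,-1.779))
E
```

```text
t 15.93 pos [0.393  0.2611 0.1152] rot [-1.583 -0.004 -1.776] open 0.041 F [-0.2 -0.2  0.6]Traceback (most recent call last):
  File "<stdin>", line 3, in <module>
  File "h.py", line 41, in ax
    w=np.array([p2w(cam_,u,v,z,T)[:2] for u,v in pts]); c=w.mean(0); e,V=np.linalg.eigh(np.cov((w-c).T)); v=V[:,1]
                ~~~^^^^^^^^^^^^^^
  File "h.py", line 11, in p2w
    c,W=cam(n,T); d=W[:3,:3]@np.array([(u-c['cx'])/c['fx'],-(v-c['cy'])/c['fy'],-1]); o=W[:3,3]
        ~~~^^^^^
  File "h.py", line 7, in cam
    c=cams.calibration(n)
ValueError: time passes only in moves, steps and waits
```

```bash
sed -i 's/c=cams.calibration(n)/c=CAL(n)/; s/^def Ttool/from functools import lru_cache\nCAL=lru_cache(cams.calibration)\ndef Ttool/' h.py; python3 - <<'E'
from h import *
st();a=cv2.imread('pics/w4.png');T=np.load('pics/w4.png.npy')
for n,c,p in seg(a,'rattle'): print(n,c,*ax('wrist',p,.015,T),p.min(0),p.max(0))
plan((.3973,.26,.014,-1.779))
E
```

```text
t 15.97 pos [0.3949 0.2606 0.1166] rot [-1.581 -0.002 -1.778] open 0.0412 F [0.2 0.5 0.4]
3295 [324.84491654 207.21122914] [0.39559657 0.2581098 ] 1.3674459103737142 [0.00737957 0.02745932] [304 152] [346 263]
[-1.000e-04  1.026e-01  3.500e-03] [0.6 0.1 0.1]
```

Emit:
{"api": "apply_moves", "payload": {
  "plan": [
    [0.001,0.03,0.003,0.5,0,0,0.1],
    [0.001,0.06,0.003,0.5,0,0,0.1],
    [0.001,0.085,0.003,0.5,0,0,0.1],
    [0.001,0.102,0.003,0.5,0,0,0.1],
    [0.001,0.102,0.003,0.5,0,0,1]
  ]
}}

```text
time: 16.6
tool_pos: [0.3983, 0.258, 0.0154]
tool_rot: [-1.571, -0.001, -1.781]
contact_force: [0.2, 0.0, 0.9]
opening: 0.035
```

Emit:
{"api": "apply_moves", "payload": {
  "plan": [
    [0,0,0,0,0,0,1],
    [0,0,0,0,0,0,1],
    [0,0,0,0,0,0,1],
    [0,0,0,0,0,0,1],
    [0,0,0,0,0,0,1]
  ]
}}

```text
time: 17.23
tool_pos: [0.3981, 0.2593, 0.0167]
tool_rot: [-1.568, 0.001, -1.779]
contact_force: [0.6, -3.1, 7.4]
opening: 0.0128
```

Emit:
{"api": "apply_moves", "payload": {
  "plan": [
    [0,-0.04,0,0,0,0,1],
    [0,-0.09,0,0,0,0,1],
    [0,-0.15,0,0,0,0,1],
    [0,-0.21,0,0,0,0,1],
    [0,-0.21,0,0,0,0,1]
  ]
}}

```text
time: 17.85
tool_pos: [0.3992, 0.2604, 0.2305]
tool_rot: [-1.562, 0.006, -1.779]
contact_force: [0.3, -0.3, -0.9]
opening: 0.0126
```

```bash
python3 - <<'E'
from h import *
st();plan((.5,.06,.225,-1.6),(.5864,-.0916,.225,-1.52),(.5864,-.0916,.078,-1.52))
E
```

```text
t 17.85 pos [0.3992 0.2604 0.2305] rot [-1.562  0.006 -1.779] open 0.0126 F [ 0.3 -0.3 -0.9]
[0.1752 0.0057 0.1401] [ -0.5 -10.3  -0.3]
[0.149  0.     0.0908] [-0.  -4.6 -0. ]
[-0.     0.147 -0.   ] [0. 0. 0.]
```

Emit:
{"api": "apply_moves", "payload": {
  "plan": [
    [0.045,0,0.035,0,-3,0,1],
    [0.09,0,0.07,0,-6,0,1],
    [0.135,0.003,0.105,0,-9,0,1],
    [0.175,0.006,0.14,-0.5,-10.3,0,1],
    [0.175,0.006,0.14,-0.5,-10.3,0,1]
  ]
}}

```text
time: 18.48
tool_pos: [0.4985, 0.0562, 0.2182]
tool_rot: [-1.581, -0.0, -1.604]
contact_force: [-0.2, 0.3, -1.0]
opening: 0.0123
```

Emit:
{"api": "apply_moves", "payload": {
  "plan": [
    [0.05,0,0.03,0,-2,0,1],
    [0.1,0,0.06,0,-4.6,0,1],
    [0.149,0,0.091,0,-4.6,0,1],
    [0.149,0.05,0.091,0,-4.6,0,1],
    [0.149,0.1,0.091,0,-4.6,0,1]
  ]
}}

```text
time: 19.1
tool_pos: [0.5833, -0.0918, 0.1171]
tool_rot: [-1.579, 0.002, -1.52]
contact_force: [0.6, 0.1, -0.8]
opening: 0.0122
```

```bash
python3 - <<'E'
from h import *
st();plan((.5864,-.0916,.078,-1.52))
E
```

```text
t 19.1 pos [ 0.5833 -0.0918  0.1171] rot [-1.579  0.002 -1.52 ] open 0.0122 F [ 0.6  0.1 -0.8]
[0.     0.0391 0.0034] [ 0.5 -0.  -0.1]
```

Emit:
{"api": "apply_moves", "payload": {
  "plan": [
    [0,0.025,0.002,0,0,0,1],
    [0,0.038,0.002,0,0,0,1],
    [0,0.038,0.002,0,0,0,0.4],
    [0,0.038,0.002,0,0,0,0.4],
    [0,0.038,0.002,0,0,0,0.4]
  ]
}}

```text
time: 19.73
tool_pos: [0.5861, -0.0924, 0.0826]
tool_rot: [-1.576, 0.0, -1.52]
contact_force: [-0.6, 0.1, -1.4]
opening: 0.0272
```

Emit:
{"api": "apply_moves", "payload": {
  "plan": [
    [0,-0.03,0,0,0,0,0.4],
    [0,-0.08,0,0,0,0,0.4],
    [0,-0.13,0,0,0,0,0.1],
    [0,-0.17,0,0,0,0,0.1],
    [0,-0.17,0,0,0,0,0.1]
  ]
}}

```text
time: 20.35
tool_pos: [0.5884, -0.0929, 0.256]
tool_rot: [-1.57, -0.002, -1.52]
contact_force: [-0.8, -0.3, -1.2]
opening: 0.0408
```

```bash
python3 - <<'E'
from h import *
a=shot('top','top2.png');n=[(k,c,ax('top',p,.009)) for k,c,p in seg(a,'dark') if c[1]<320 and c[0]<300];print(n)
st();plan((.55,.1,.25,-2.1),(.47,.33,.2,-2.7),(.4367,.418,.12,-2.805))
E
```

```text
[(np.int32(289), array([148.16262976, 252.53633218]), (array([0.43679392, 0.41798167]), np.float64(-2.8074931534310785), array([0.00831365, 0.02345294])))]
t 20.4 pos [ 0.5873 -0.0926  0.2533] rot [-1.575 -0.    -1.52 ] open 0.0415 F [ 0.   0.2 -1. ]
[-0.1943  0.0033 -0.0274] [ 0.2 33.3  0.1]
[-0.1582  0.05   -0.1852] [-0.  34.4 -0. ]
[-0.0075  0.08   -0.0938] [ 0.  6. -0.]
```

Emit:
{"api": "apply_moves", "payload": {
  "plan": [
    [-0.045,0,-0.005,0,9,0,0.1],
    [-0.095,0,-0.01,0,18,0,0.1],
    [-0.145,0.003,-0.02,0,27,0,0.1],
    [-0.194,0.003,-0.027,0.2,33.3,0,0.1],
    [-0.194,0.003,-0.027,0.2,33.3,0,0.1]
  ]
}}

```text
time: 21.02
tool_pos: [0.5483, 0.1029, 0.2474]
tool_rot: [-1.577, -0.003, -2.097]
contact_force: [-0.1, -0.5, -0.1]
opening: 0.0411
```

Emit:
{"api": "apply_moves", "payload": {
  "plan": [
    [-0.035,0.01,-0.04,0,9,0,0.1],
    [-0.07,0.02,-0.08,0,18,0,0.1],
    [-0.11,0.03,-0.13,0,27,0,0.1],
    [-0.158,0.05,-0.185,0,34.4,0,0.1],
    [-0.158,0.05,-0.185,0,34.4,0,0.1]
  ]
}}

```text
time: 21.65
tool_pos: [0.468, 0.3313, 0.1968]
tool_rot: [-1.573, -0.008, -2.698]
contact_force: [-0.3, -0.3, -0.1]
opening: 0.0411
```

Emit:
{"api": "apply_moves", "payload": {
  "plan": [
    [-0.003,0.03,-0.04,0,3,0,0.1],
    [-0.0075,0.06,-0.08,0,6,0,0.1],
    [-0.0075,0.08,-0.094,0,6,0,0.1],
    [-0.0075,0.08,-0.094,0,6,0,0.1],
    [-0.0075,0.08,-0.094,0,6,0,0.1]
  ]
}}

```text
time: 22.28
tool_pos: [0.4375, 0.4169, 0.1198]
tool_rot: [-1.572, -0.003, -2.806]
contact_force: [0.5, -1.0, 0.4]
opening: 0.0415
```

```bash
python3 - <<'E'
from h import *
st();a=shot('wrist','w5.png');T=np.load('pics/w5.png.npy');print(w2p('wrist',(.4368,.418,.009),T))
for n,c,p in seg(a[:,:],'dark'): 
    if n>800: print(n,c,*ax('wrist',p[::7],.009,T),p.min(0),p.max(0))
plan((.4367,.418,.014,-2.806))
E
```

```text
t 22.27 pos [0.4375 0.4169 0.1198] rot [-1.572 -0.003 -2.806] open 0.0415 F [ 0.5 -1.   0.4]
[315.17754054 201.46540267]
2688 [314.38020833 202.8374256 ] [0.43512691 0.41792879] -2.8070357990493044 [0.00832032 0.02484844] [291 154] [338 252]
37298 [294.64368063 349.88669634] [0.3061181  0.38907801] 1.8030462397053688 [0.03293317 0.15753518] [  0 244] [639 399]
11880 [477.41826599 290.40176768] [0.40885774 0.26884415] 1.7430299403515466 [0.02325317 0.03284866] [398 244] [555 339]
[ 0.0003  0.1062 -0.0011] [ 0.1 -0.   0.1]
```

Emit:
{"api": "apply_moves", "payload": {
  "plan": [
    [0.001,0.03,-0.001,0,0,0,0.1],
    [0.001,0.06,-0.001,0,0,0,0.1],
    [0.001,0.09,-0.001,0,0,0,0.1],
    [0.001,0.105,-0.001,0,0,0,0.1],
    [0.001,0.105,-0.001,0,0,0,1]
  ]
}}

```text
time: 22.95
tool_pos: [0.4348, 0.418, 0.0141]
tool_rot: [-1.572, -0.005, -2.806]
contact_force: [-0.3, 0.5, 1.0]
opening: 0.0358
```

Emit:
{"api": "apply_moves", "payload": {
  "plan": [
    [0,0,0,0,0,0,1],
    [0,0,0,0,0,0,1],
    [0,0,0,0,0,0,1],
    [0,0,0,0,0,0,1],
    [0,0,0,0,0,0,1]
  ]
}}

```text
time: 23.58
tool_pos: [0.4351, 0.419, 0.0154]
tool_rot: [-1.573, -0.002, -2.806]
contact_force: [0.6, -0.7, 6.3]
opening: 0.0138
```

Emit:
{"api": "apply_moves", "payload": {
  "plan": [
    [0,-0.04,0,0,0,0,1],
    [0,-0.09,0,0,0,0,1],
    [0,-0.15,0,0,0,0,1],
    [0,-0.2,0,0,0,0,1],
    [0,-0.2,0,0,0,0,1]
  ]
}}

```text
time: 24.2
tool_pos: [0.437, 0.4199, 0.2191]
tool_rot: [-1.575, 0.005, -2.806]
contact_force: [0.1, 0.5, -1.2]
opening: 0.0136
```

```bash
python3 - <<'E'
from h import *
st();plan((.51,.17,.225,-2.1),(.5384,-.094,.225,-1.52),(.5384,-.094,.078,-1.52))
E
```

```text
t 24.2 pos [0.437  0.4199 0.2191] rot [-1.575  0.005 -2.806] open 0.0136 F [ 0.1  0.5 -1.2]
[ 0.0134 -0.0071  0.26  ] [  0.1 -40.4  -0.3]
[0.2135 0.     0.1578] [ -0.  -33.2  -0. ]
[-0.     0.147 -0.   ] [0. 0. 0.]
```

Emit:
{"api": "apply_moves", "payload": {
  "plan": [
    [0.002,0,0.05,0,-8,0,1],
    [0.005,0,0.1,0,-16,0,1],
    [0.009,0,0.16,0,-24,0,1],
    [0.013,-0.005,0.22,0,-32,0,1],
    [0.013,-0.007,0.26,0,-40.4,0,1]
  ]
}}

```text
time: 24.82
tool_pos: [0.5086, 0.1663, 0.2197]
tool_rot: [-1.576, -0.004, -2.097]
contact_force: [0.3, -0.1, -0.7]
opening: 0.0138
```

Emit:
{"api": "apply_moves", "payload": {
  "plan": [
    [0.05,0,0.035,0,-8,0,1],
    [0.1,0,0.07,0,-16,0,1],
    [0.15,0,0.11,0,-24,0,1],
    [0.2,0,0.15,0,-32,0,1],
    [0.2135,0,0.158,0,-33.2,0,1]
  ]
}}

```text
time: 25.45
tool_pos: [0.5367, -0.0987, 0.219]
tool_rot: [-1.578, 0.0, -1.523]
contact_force: [0.0, 0.6, -0.2]
opening: 0.0137
```

Emit:
{"api": "apply_moves", "payload": {
  "plan": [
    [0,0.02,0,0,0,0,1],
    [0,0.06,0,0,0,0,1],
    [0,0.1,0,0,0,0,1],
    [0,0.11,0,0,0,0,1],
    [0,0.11,0,0,0,0,1]
  ]
}}

```text
time: 26.08
tool_pos: [0.5365, -0.0951, 0.1103]
tool_rot: [-1.577, 0.001, -1.521]
contact_force: [0.5, 0.5, -0.1]
opening: 0.0138
```

```bash
python3 - <<'E'
from h import *
st();plan((.5384,-.094,.078,-1.52))
E
```

```text
t 26.07 pos [ 0.5365 -0.0951  0.1103] rot [-1.577e+00  1.000e-03 -1.521e+00] open 0.0138 F [ 0.5  0.5 -0.1]
[-0.001   0.0323  0.0022] [ 0.3 -0.1 -0. ]
```

Emit:
{"api": "apply_moves", "payload": {
  "plan": [
    [-0.001,0.02,0.002,0,0,0,1],
    [-0.001,0.032,0.002,0,0,0,1],
    [-0.001,0.032,0.002,0,0,0,0.4],
    [-0.001,0.032,0.002,0,0,0,0.4],
    [-0.001,0.032,0.002,0,0,0,0.4]
  ]
}}

```text
time: 26.7
tool_pos: [0.539, -0.0944, 0.0795]
tool_rot: [-1.574, -0.0, -1.521]
contact_force: [-0.3, 0.3, -0.2]
opening: 0.0274
```

Emit:
{"api": "apply_moves", "payload": {
  "plan": [
    [0,-0.03,0,0,0,0,0.4],
    [0,-0.08,0,0,0,0,0.4],
    [0,-0.13,0,0,0,0,0.1],
    [0,-0.17,0,0,0,0,0.1],
    [0,-0.17,0,0,0,0,0.1]
  ]
}}

```text
time: 27.32
tool_pos: [0.5408, -0.0946, 0.2527]
tool_rot: [-1.568, -0.003, -1.521]
contact_force: [0.5, 0.5, -0.2]
opening: 0.0414
```

```bash
python3 - <<'E'
from h import *
T=np.load('pics/w3.png.npy');print(p2w('top',163.3,196.8,.02),p2w('wrist',436,10,.018,T))
st();plan((.55,.13,.25,-1.52),(.572,.375,.17,-1.52))
E
```

```text
[0.57323375 0.37772115 0.02      ] [0.56924065 0.37442851 0.018     ]
t 27.32 pos [ 0.5408 -0.0946  0.2527] rot [-1.568 -0.003 -1.521] open 0.0414 F [ 0.5  0.5 -0.2]
[-0.2239  0.0022  0.0203] [-0.2 -0.1  0.2]
[-0.2436  0.08    0.0344] [0. 0. 0.]
```

Emit:
{"api": "apply_moves", "payload": {
  "plan": [
    [-0.05,0,0.004,0,0,0,0.1],
    [-0.1,0,0.008,0,0,0,0.1],
    [-0.16,0,0.014,0,0,0,0.1],
    [-0.22,0,0.02,0,0,0,0.1],
    [-0.224,0.002,0.02,0,0,0,0.1]
  ]
}}

```text
time: 27.95
tool_pos: [0.5473, 0.1342, 0.2456]
tool_rot: [-1.577, 0.001, -1.516]
contact_force: [-0.1, -0.7, 0.9]
opening: 0.041
```

Emit:
{"api": "apply_moves", "payload": {
  "plan": [
    [-0.05,0.02,0.008,0,0,0,0.1],
    [-0.11,0.04,0.016,0,0,0,0.1],
    [-0.17,0.06,0.025,0,0,0,0.1],
    [-0.22,0.08,0.03,0,0,0,0.1],
    [-0.244,0.08,0.034,0,0,0,0.1]
  ]
}}

```text
time: 28.58
tool_pos: [0.5683, 0.3769, 0.1627]
tool_rot: [-1.581, -0.002, -1.52]
contact_force: [0.1, 0.3, 1.1]
opening: 0.0415
```

Emit:
{"api": "apply_moves", "payload": {
  "plan": [
    [0,0,0,0,0,0,0.1],
    [0,0,0,0,0,0,0.1],
    [0,0,0,0,0,0,0.1],
    [0,0,0,0,0,0,0.1],
    [0,0,0,0,0,0,0.1]
  ]
}}

```text
time: 29.2
tool_pos: [0.5699, 0.3754, 0.1669]
tool_rot: [-1.575, 0.0, -1.522]
contact_force: [-0.6, 0.1, -1.1]
opening: 0.0413
```

```bash
python3 - <<'E'
from h import *
st();a=shot('wrist','w6.png')
cv2.imwrite('pics/w6c.png',cv2.resize(a[100:300,200:440],None,fx=3,fy=3,interpolation=2))
E
```

```text
t 29.2 pos [0.5699 0.3754 0.1669] rot [-1.575  0.    -1.522] open 0.0413 F [-0.6  0.1 -1.1]
```

View pics/w6c.png

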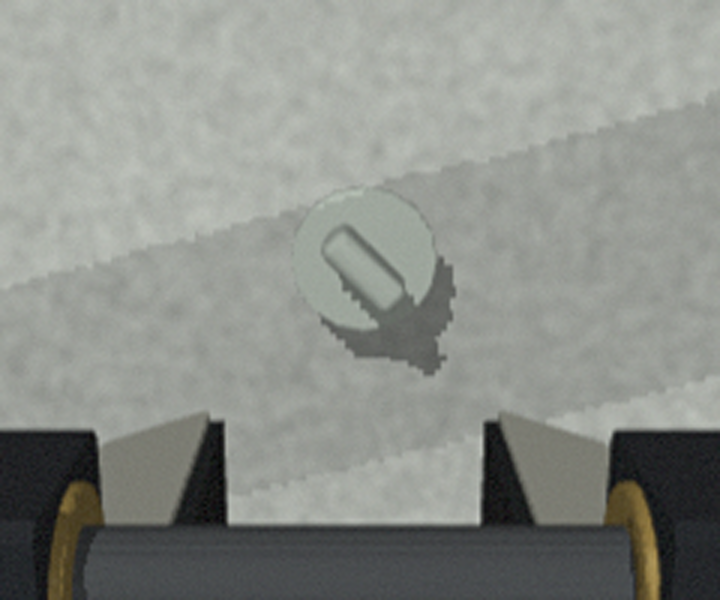

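The soother's disc centre is at crop (365,258). Its grip plate runs from crop (335,234) to (395,298), which is full-image (312,178) to (332,199).

```bash
python3 - <<'E'
from h import *
T=np.load('pics/w6.png.npy');f=lambda u,v,z:p2w('wrist',200+u/3,100+v/3,z,T)
a,b=f(335,234,.036),f(395.5,298.5,.036);d=b-a
print(f(365,258,.018),(a+b)/2,np.linalg.norm(d),np.arctan2(d[1],d[0]))
g=(a+b)/2;y=np.arctan2(d[1],d[0])
st();plan((g[0],g[1],.12,y),(g[0],g[1],.033,y))
E
```

```text
[0.57147626 0.37941209 0.018     ] [0.57138859 0.38110581 0.036     ] 0.024152411927134094 -0.7791423187646199
t 29.25 pos [0.5698 0.3756 0.1668] rot [-1.575  0.    -1.522] open 0.0413 F [ 0.4  0.6 -0.2]
[-0.0054  0.0468  0.002 ] [  0.2 -42.5  -0.1]
[ 0.     0.087 -0.   ] [0. 0. 0.]
```

Emit:
{"api": "apply_moves", "payload": {
  "plan": [
    [-0.002,0.01,0.001,0,-9,0,0.1],
    [-0.004,0.02,0.001,0,-18,0,0.1],
    [-0.005,0.03,0.002,0,-27,0,0.1],
    [-0.005,0.04,0.002,0.2,-36,0,0.1],
    [-0.005,0.047,0.002,0.2,-42.5,0,0.1]
  ]
}}

```text
time: 29.88
tool_pos: [0.571, 0.3809, 0.119]
tool_rot: [-1.571, 0.002, -0.775]
contact_force: [0.1, 1.5, -0.0]
opening: 0.0412
```

Emit:
{"api": "apply_moves", "payload": {
  "plan": [
    [0,0,0,0,0,0,0.1],
    [0,0.03,0,0,0,0,0.1],
    [0,0.06,0,0,0,0,0.1],
    [0,0.07,0,0,0,0,0.1],
    [0,0.07,0,0,0,0,0.1]
  ]
}}

```text
time: 30.5
tool_pos: [0.5712, 0.3811, 0.0496]
tool_rot: [-1.571, 0.002, -0.781]
contact_force: [0.1, 0.1, -0.8]
opening: 0.0415
```

```bash
python3 - <<'E'
from h import *
st();plan((.5714,.3803,.0325,-.779))
E
```

```text
t 30.5 pos [0.5712 0.3811 0.0496] rot [-1.571  0.002 -0.781] open 0.0415 F [ 0.1  0.1 -0.8]
[ 0.0007  0.0171 -0.0004] [ 0.  -0.1 -0.1]
```

Emit:
{"api": "apply_moves", "payload": {
  "plan": [
    [0.001,0.01,0,0,0,0,0.1],
    [0.001,0.017,0,0,0,0,0.1],
    [0.001,0.017,0,0,0,0,0.8],
    [0.001,0.017,0,0,0,0,1],
    [0.001,0.017,0,0,0,0,1]
  ],
  "squeeze": 12
}}

```text
time: 31.12
tool_pos: [0.572, 0.3806, 0.033]
tool_rot: [-1.57, 0.002, -0.78]
contact_force: [0.1, -0.6, 0.1]
opening: 0.016
```

Emit:
{"api": "apply_moves", "payload": {
  "plan": [
    [0,0,0,0,0,0,1],
    [0,0,0,0,0,0,1],
    [0,0,0,0,0,0,1],
    [0,-0.03,0,0,0,0,1],
    [0,-0.08,0,0,0,0,1]
  ]
}}

```text
time: 31.75
tool_pos: [0.5707, 0.3796, 0.111]
tool_rot: [-1.576, 0.003, -0.78]
contact_force: [0.8, 1.1, 0.3]
opening: 0.0095
```

Emit:
{"api": "apply_moves", "payload": {
  "plan": [
    [0,-0.04,0,0,0,0,1],
    [0,-0.09,0,0,0,0,1],
    [0,-0.12,0,0,0,0,1],
    [0,-0.12,0,0,0,0,1],
    [0,-0.12,0,0,0,0,1]
  ]
}}

```text
time: 32.38
tool_pos: [0.5716, 0.3799, 0.2309]
tool_rot: [-1.573, 0.003, -0.78]
contact_force: [-0.6, -0.2, -0.9]
opening: 0.0098
```

```bash
python3 - <<'E'
from h import *
st();plan((.54,.13,.24,-1.2),(.4925,-.0963,.24,-1.52),(.4925,-.0963,.097,-1.52))
E
```

```text
t 32.38 pos [0.5716 0.3799 0.2309] rot [-1.573  0.003 -0.78 ] open 0.0098 F [-0.6 -0.2 -0.9]
[ 0.1532 -0.009  -0.1999] [ 0.2 24.1 -0.1]
[ 0.1937 -0.     -0.1263] [-0.  18.3 -0. ]
[-0.     0.143 -0.   ] [0. 0. 0.]
```

Emit:
{"api": "apply_moves", "payload": {
  "plan": [
    [0.03,0,-0.04,0,5,0,1],
    [0.065,0,-0.085,0,11,0,1],
    [0.1,0,-0.13,0,17,0,1],
    [0.135,-0.005,-0.175,0,22,0,1],
    [0.153,-0.009,-0.2,0.2,24.1,0,1]
  ]
}}

```text
time: 33.0
tool_pos: [0.5391, 0.1277, 0.2395]
tool_rot: [-1.572, 0.003, -1.204]
contact_force: [-0.1, 0.3, -0.3]
opening: 0.01
```

Emit:
{"api": "apply_moves", "payload": {
  "plan": [
    [0.05,0,-0.03,0,4,0,1],
    [0.1,0,-0.065,0,9,0,1],
    [0.145,0,-0.095,0,14,0,1],
    [0.185,0,-0.12,0,18.3,0,1],
    [0.194,0,-0.126,0,18.3,0,1]
  ]
}}

```text
time: 33.62
tool_pos: [0.4919, -0.0982, 0.2388]
tool_rot: [-1.572, 0.004, -1.523]
contact_force: [0.3, -0.2, -0.5]
opening: 0.01
```

Emit:
{"api": "apply_moves", "payload": {
  "plan": [
    [0,0.02,0,0,0,0,1],
    [0,0.06,0,0,0,0,1],
    [0,0.09,0,0,0,0,1],
    [0,0.11,0,0,0,0,1],
    [0,0.11,0,0,0,0,1]
  ]
}}

```text
time: 34.25
tool_pos: [0.4919, -0.0944, 0.1283]
tool_rot: [-1.574, 0.006, -1.518]
contact_force: [-0.1, -0.3, -1.4]
opening: 0.0098
```

```bash
python3 - <<'E'
from h import *
st();plan((.4925,-.0963,.096,-1.52))
E
```

```text
t 34.25 pos [ 0.4919 -0.0944  0.1283] rot [-1.574  0.006 -1.518] open 0.0098 F [-0.1 -0.3 -1.4]
[0.0021 0.0323 0.0006] [ 0.2  0.1 -0.3]
```

Release, rise with the jaws wide, and check the tray from above.

Emit:
{"api": "apply_moves", "payload": {
  "plan": [
    [0.001,0.02,0,0,0,0,1],
    [0.001,0.033,0,0,0,0,1],
    [0.001,0.033,0,0,0,0,0.55],
    [0.001,0.033,0,0,0,0,0.55],
    [0.001,0.033,0,0,0,0,0.55]
  ]
}}

```text
time: 34.88
tool_pos: [0.4939, -0.0967, 0.0982]
tool_rot: [-1.568, 0.003, -1.52]
contact_force: [-0.3, -0.9, 0.2]
opening: 0.0202
```

Emit:
{"api": "apply_moves", "payload": {
  "plan": [
    [0,0,0,0,0,0,0.55],
    [0,-0.05,0,0,0,0,0.55],
    [0,-0.1,0,0,0,0,0.3],
    [0,-0.16,0.03,0,0,0,-1],
    [0,-0.195,0.08,0,0,0,-1]
  ]
}}

```text
time: 35.5
tool_pos: [0.5715, -0.0935, 0.2952]
tool_rot: [-1.565, 0.001, -1.52]
contact_force: [1.4, -0.4, -0.4]
opening: 0.0462
```

Emit:
{"api": "apply_moves", "payload": {
  "plan": [
    [0,0,0,0,0,0,-1],
    [0,0,0,0,0,0,-1],
    [0,0,0,0,0,0,-1],
    [0,0,0,0,0,0,-1],
    [0,0,0,0,0,0,-1]
  ]
}}

```text
time: 36.12
tool_pos: [0.5706, -0.0933, 0.2908]
tool_rot: [-1.57, 0.003, -1.52]
contact_force: [-0.8, 0.1, -0.9]
opening: 0.091
```

```bash
python3 - <<'E'
from h import *
st();a=shot('wrist','w7.png')
b=shot('top','top3.png')
im=np.zeros((560,800,3),np.uint8);im[:280,:640]=a[:280];c=cv2.resize(b[120:320,320:560],None,fx=1.4,fy=1.4);im[280:560,:336]=c
cv2.imwrite('pics/m7.png',im)
E
```

```text
t 36.12 pos [ 0.5706 -0.0933  0.2908] rot [-1.57   0.003 -1.52 ] open 0.091 F [-0.8  0.1 -0.9]
```

View pics/m7.png

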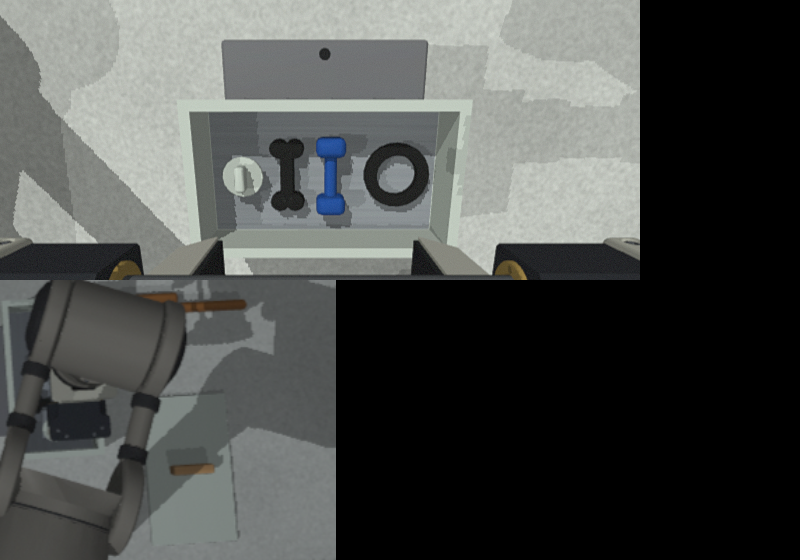

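All four items lie flat in the tray, and the lid is on the table near top pixel (455,253). Next I'll look at the lid from close by.

```bash
python3 - <<'E'
from h import *
plan((.42,-.34,.28,-1.52),(.42,-.34,.16,-1.52))
E
```

```text
[ 0.2387  0.01   -0.1632] [-0.1  0.  -0.2]
[-0.    0.12 -0.  ] [0. 0. 0.]
```

Emit:
{"api": "apply_moves", "payload": {
  "plan": [
    [0.05,0,-0.03,0,0,0,-1],
    [0.1,0,-0.065,0,0,0,-1],
    [0.15,0,-0.1,0,0,0,-1],
    [0.2,0.005,-0.135,0,0,0,-1],
    [0.239,0.01,-0.163,0,0,-0.1,-1]
  ]
}}

```text
time: 36.85
tool_pos: [0.4189, -0.3421, 0.28]
tool_rot: [-1.569, 0.001, -1.521]
contact_force: [-0.4, 0.4, -0.0]
opening: 0.0918
```

Emit:
{"api": "apply_moves", "payload": {
  "plan": [
    [0,0.04,0,0,0,0,-1],
    [0,0.08,0,0,0,0,-1],
    [0,0.115,0,0,0,0,-1],
    [0,0.115,0,0,0,0,-1],
    [0,0.115,0,0,0,0,-1]
  ]
}}

```text
time: 37.48
tool_pos: [0.4212, -0.3407, 0.1664]
tool_rot: [-1.568, -0.0, -1.52]
contact_force: [-0.2, 0.9, 0.2]
opening: 0.0919
```

Emit:
{"api": "apply_moves", "payload": {
  "plan": [
    [0,0,0,0,0,0,-1],
    [0,0,0,0,0,0,-1],
    [0,0,0,0,0,0,-1],
    [0,0,0,0,0,0,-1],
    [0,0,0,0,0,0,-1]
  ]
}}

```text
time: 38.1
tool_pos: [0.4206, -0.3401, 0.1651]
tool_rot: [-1.569, 0.001, -1.52]
contact_force: [-0.6, 1.1, -0.5]
opening: 0.0915
```

```bash
python3 - <<'E'
from h import *
st();a=shot('wrist','w8.png')
E
```

```text
t 38.1 pos [ 0.4206 -0.3401  0.1651] rot [-1.569e+00  1.000e-03 -1.520e+00] open 0.0915 F [-0.6  1.1 -0.5]
```

View pics/w8.png

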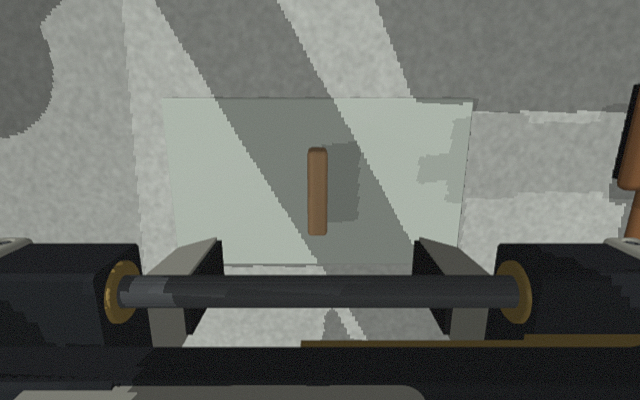

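The lid's front edge runs (163,99) to (473,99), its back edge is at v≈264 and its grip is at u≈317, v 148–234. It hasn't been knocked.

```bash
python3 - <<'E'
from h import *
T=np.load('pics/w8.png.npy')
a=cv2.imread('pics/w8.png').astype(int)
for u in (200,300,400,460):
    g=a[85:112,u].sum(1); print(u,g.tolist())
print(a[258:272,290].sum(1).tolist())
L,Rr=p2w('wrist',163,99,.008,T),p2w('wrist',473,99,.008,T);d=Rr-L;y=np.arctan2(d[1],d[0]);m=(L+Rr)/2
print(L,Rr,np.linalg.norm(d),y, 'ctr',m[:2]+.075*np.array([np.sin(y),-np.cos(y)]))
print('back',p2w('wrist',300,264,.008,T),'grip',p2w('wrist',317.5,149,.04,T),p2w('wrist',317.5,234,.04,T))
E
```

```text
200 [520, 518, 517, 528, 523, 522, 519, 526, 512, 514, 516, 506, 477, 503, 531, 529, 525, 529, 523, 530, 519, 526, 523, 516, 521, 525, 526]
300 [337, 350, 350, 358, 359, 342, 342, 344, 338, 340, 348, 336, 316, 314, 336, 359, 364, 361, 363, 358, 365, 363, 359, 359, 359, 369, 361]
400 [522, 521, 513, 512, 508, 501, 497, 494, 498, 499, 502, 465, 439, 494, 532, 529, 520, 518, 517, 526, 526, 524, 528, 525, 520, 517, 522]
460 [341, 342, 336, 335, 345, 335, 340, 344, 343, 335, 340, 354, 309, 310, 329, 359, 365, 358, 353, 357, 466, 526, 523, 514, 523, 527, 524]
[514, 518, 516, 521, 529, 452, 359, 350, 360, 465, 520, 511, 496, 491]
[ 0.28843165 -0.27100176  0.008     ] [ 0.54422543 -0.25784644  0.008     ] 0.2561318368797669 0.051384118891978706 ctr [ 0.42018065 -0.33932511]
back [ 0.40703648 -0.41347405  0.008     ] grip [ 0.41766465 -0.30178455  0.04      ] [ 0.42121604 -0.37095408  0.04      ]
```

Emit:
{"api": "apply_moves", "payload": {
  "plan": [
    [-0.001,0.04,0,0,0,0,-1],
    [-0.001,0.08,0,0,0,0,-1],
    [-0.001,0.12,0,0,0,0,-1],
    [-0.001,0.139,0,0,0,0,-1],
    [-0.001,0.139,0,0,0,0,1]
  ],
  "squeeze": 25
}}

```text
time: 38.78
tool_pos: [0.4201, -0.3381, 0.0246]
tool_rot: [-1.571, 0.004, -1.52]
contact_force: [0.1, -0.2, 0.1]
opening: 0.0858
```

Emit:
{"api": "apply_moves", "payload": {
  "plan": [
    [0,0,0,0,0,0,1],
    [0,0,0,0,0,0,1],
    [0,0,0,0,0,0,1],
    [0,0,0,0,0,0,1],
    [0,0,0,0,0,0,1]
  ]
}}

```text
time: 39.4
tool_pos: [0.4208, -0.3389, 0.0262]
tool_rot: [-1.569, 0.001, -1.52]
contact_force: [0.3, -0.4, -0.0]
opening: 0.0366
```

Emit:
{"api": "apply_moves", "payload": {
  "plan": [
    [0,0,0,0,0,0,1],
    [0,0,0,0,0,0,1],
    [0,0,0,0,0,0,1],
    [0,0,0,0,0,0,1],
    [0,0,0,0,0,0,1]
  ]
}}

```text
time: 40.02
tool_pos: [0.4208, -0.3389, 0.026]
tool_rot: [-1.569, 0.001, -1.52]
contact_force: [-0.2, 0.8, -0.1]
opening: 0.016
```

```bash
python3 - <<'E'
from h import *
st();T=Ttool();p=T[:3,3]
plan((p[0],p[1],.27,-1.52),(.5764,-.0925,.27,-1.52),(.5764,-.0925,.142,-1.52))
E
```

```text
t 40.02 pos [ 0.4208 -0.3389  0.026 ] rot [-1.569e+00  1.000e-03 -1.520e+00] open 0.016 F [-0.2  0.8 -0.1]
[-0.0004 -0.244   0.0004] [-0.1  0.  -0.1]
[-0.2381 -0.      0.1679] [0. 0. 0.]
[-0.     0.128 -0.   ] [0. 0. 0.]
```

Emit:
{"api": "apply_moves", "payload": {
  "plan": [
    [0,-0.04,0,0,0,0,1],
    [0,-0.09,0,0,0,0,1],
    [0,-0.15,0,0,0,0,1],
    [0,-0.2,0,0,0,0,1],
    [0,-0.244,0,0,0,0,1]
  ]
}}

```text
time: 40.65
tool_pos: [0.4202, -0.339, 0.2717]
tool_rot: [-1.569, 0.001, -1.52]
contact_force: [-0.3, -0.4, -3.4]
opening: 0.0159
```

Emit:
{"api": "apply_moves", "payload": {
  "plan": [
    [-0.04,0,0.03,0,0,0,1],
    [-0.09,0,0.06,0,0,0,1],
    [-0.14,0,0.1,0,0,0,1],
    [-0.19,0,0.135,0,0,0,1],
    [-0.238,0,0.168,0,0,0,1]
  ]
}}

```text
time: 41.28
tool_pos: [0.5766, -0.0909, 0.27]
tool_rot: [-1.57, 0.002, -1.519]
contact_force: [0.8, -0.9, -2.7]
opening: 0.0157
```

Emit:
{"api": "apply_moves", "payload": {
  "plan": [
    [0,0,0,0,0,0,1],
    [0,0.03,0,0,0,0,1],
    [0,0.07,0,0,0,0,1],
    [0,0.095,0,0,0,0,1],
    [0,0.095,0,0,0,0,1]
  ]
}}

```text
time: 41.9
tool_pos: [0.5743, -0.0933, 0.1733]
tool_rot: [-1.575, 0.003, -1.521]
contact_force: [0.5, 0.5, -1.9]
opening: 0.0156
```

Emit:
{"api": "apply_moves", "payload": {
  "plan": [
    [0,0,0,0,0,0,1],
    [0,0,0,0,0,0,1],
    [0,0,0,0,0,0,1],
    [0,0,0,0,0,0,1],
    [0,0,0,0,0,0,1]
  ]
}}

```text
time: 42.52
tool_pos: [0.5762, -0.0928, 0.1758]
tool_rot: [-1.569, 0.001, -1.519]
contact_force: [0.4, -0.7, -2.7]
opening: 0.0159
```

```bash
python3 - <<'E'
from h import *
st();plan((.5765,-.0925,.142,-1.5203))
E
```

```text
t 42.52 pos [ 0.5762 -0.0928  0.1758] rot [-1.569e+00  1.000e-03 -1.519e+00] open 0.0159 F [ 0.4 -0.7 -2.7]
[-0.0002  0.0338  0.0003] [-0.1  0.  -0.1]
```

Emit:
{"api": "apply_moves", "payload": {
  "plan": [
    [0,0.015,0,0,0,0,1],
    [0,0.024,0,0,0,0,1],
    [0,0.03,0,0,0,0,1],
    [0,0.034,0,0,0,0,1],
    [0,0.035,0,0,0,0,1]
  ]
}}

```text
time: 43.15
tool_pos: [0.5762, -0.0928, 0.141]
tool_rot: [-1.569, 0.001, -1.52]
contact_force: [-2.6, 1.0, 4.3]
opening: 0.016
```

Emit:
{"api": "apply_moves", "payload": {
  "plan": [
    [0,0,0,0,0,0,1],
    [0,0,0,0,0,0,1],
    [0,0,0,0,0,0,1],
    [0,0,0,0,0,0,0.3],
    [0,0,0,0,0,0,0.3]
  ]
}}

```text
time: 43.78
tool_pos: [0.5766, -0.0929, 0.1408]
tool_rot: [-1.568, 0.001, -1.52]
contact_force: [-0.1, 0.1, 0.4]
opening: 0.0301
```

Emit:
{"api": "apply_moves", "payload": {
  "plan": [
    [0,0,0,0,0,0,0],
    [0,0,0,0,0,0,0],
    [0,-0.02,0,0,0,0,-0.5],
    [0,-0.06,0,0,0,0,-1],
    [0,-0.12,0,0,0,0,-1]
  ]
}}

```text
time: 44.4
tool_pos: [0.5752, -0.0927, 0.2603]
tool_rot: [-1.573, 0.003, -1.52]
contact_force: [1.5, 0.5, 0.3]
opening: 0.0714
```

Emit:
{"api": "apply_moves", "payload": {
  "plan": [
    [0,-0.025,0,0,0,0,-1],
    [0,-0.025,0,0,0,0,-1],
    [0,-0.025,0,0,0,0,-1],
    [0,-0.025,0,0,0,0,-1],
    [0,-0.025,0,0,0,0,-1]
  ]
}}

```text
time: 45.02
tool_pos: [0.5757, -0.0929, 0.2845]
tool_rot: [-1.571, 0.002, -1.52]
contact_force: [-1.2, -0.6, 0.4]
opening: 0.0916
```

```bash
python3 - <<'E'
from h import *
st();a=shot('wrist','w9.png')
cv2.imwrite('pics/w9c.png',a[:320])
E
```

```text
t 45.02 pos [ 0.5757 -0.0929  0.2845] rot [-1.571  0.002 -1.52 ] open 0.0916 F [-1.2 -0.6  0.4]
```

View pics/w9c.png

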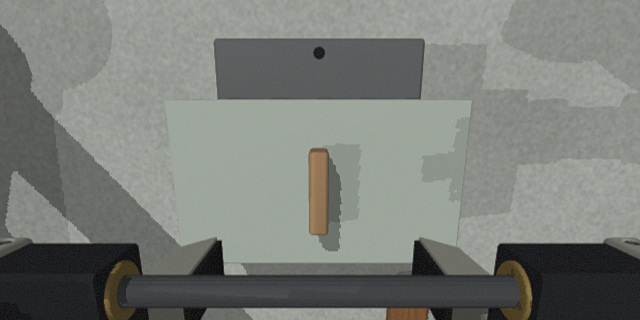

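The lid is on the tray: front corners (166,100) and (471,100), back edge v≈263, parallel to the lip.

```bash
python3 - <<'E'
from h import *
T=np.load('pics/w9.png.npy')
L,Rr=p2w('wrist',166,99.5,.123,T),p2w('wrist',471.5,99.5,.123,T);d=Rr-L;y=np.arctan2(d[1],d[0]);m=(L+Rr)/2
print(np.linalg.norm(d),y, 'ctr',m[:2]+.075*np.array([np.sin(y),-np.cos(y)]))
print('back',p2w('wrist',300,263,.123,T),'dot',p2w('wrist',319,53,.108,T))
a=cv2.imread('pics/w9.png').astype(int);print(a[95:105,[200,318,440]].sum(2).T.tolist())
E
```

```text
0.2562118881004663 0.05130335557456131 ctr [ 0.57548187 -0.09233365]
back [ 0.56162045 -0.16722716  0.123     ] dot [0.56989809 0.02078297 0.108     ]
[[449, 456, 444, 436, 423, 455, 487, 486, 480, 478], [279, 277, 249, 219, 357, 462, 496, 479, 483, 479], [407, 420, 418, 416, 421, 463, 481, 482, 478, 481]]
```

The lid centre measures (0.5755, -0.0923) against the seat at (0.5764, -0.0921), and the yaws agree within 1 mrad. Now the switch: close the fingers, move out in front of the lip and lean the tool by 40°.

```bash
sed -i 's/from_rotvec(\[lean,0,0\])/from_rotvec([0,0,-lean])/' h.py; python3 - <<'E'
from h import *
y=-1.5203;l=np.radians(40)
plan((.56,.16,.26,y),(.56,.16,.2,y,l),(.565,.115,.038,y,l),(.570,.036,.038,y,l))
E
```

```text
[-0.2534  0.0252 -0.0028] [-0.   0.  -0.1]
[ 0.    0.06 -0.  ] [  0.  -0. -40.]
[-0.0695  0.1531  0.0027] [0. 0. 0.]
[0.0606 0.0509 0.001 ] [0. 0. 0.]
```

Emit:
{"api": "apply_moves", "payload": {
  "plan": [
    [-0.05,0.005,0,0,0,0,1],
    [-0.1,0.01,0,0,0,0,1],
    [-0.15,0.015,0,0,0,0,1],
    [-0.2,0.02,0,0,0,0,1],
    [-0.253,0.025,-0.003,0,0,0,1]
  ]
}}

```text
time: 45.7
tool_pos: [0.5599, 0.161, 0.2605]
tool_rot: [-1.569, 0.001, -1.52]
contact_force: [-0.0, 0.1, 0.2]
opening: 0.0465
```

Emit:
{"api": "apply_moves", "payload": {
  "plan": [
    [0,0.01,0,0,0,-8,1],
    [0,0.02,0,0,0,-16,1],
    [0,0.035,0,0,0,-24,1],
    [0,0.05,0,0,0,-32,1],
    [0,0.06,0,0,0,-40,1]
  ]
}}

```text
time: 46.32
tool_pos: [0.5601, 0.16, 0.2003]
tool_rot: [-1.568, -0.701, -1.52]
contact_force: [-0.4, -0.5, -0.8]
opening: 0.0007
```

Emit:
{"api": "apply_moves", "payload": {
  "plan": [
    [0,0,0,0,0,0,1],
    [0,0,0,0,0,0,1],
    [0,0,0,0,0,0,1],
    [0,0,0,0,0,0,1],
    [0,0,0,0,0,0,1]
  ]
}}

```text
time: 46.95
tool_pos: [0.5603, 0.1592, 0.2016]
tool_rot: [-1.567, -0.696, -1.523]
contact_force: [0.2, -0.4, 0.5]
opening: 0.0006
```

```bash
python3 - <<'E'
from h import *
st();print(robot.observe()['qpos'])
y=-1.5203;l=np.radians(40)
plan((.565,.125,.045,y,l),(.570,.036,.038,y,l))
E
```

```text
t 46.95 pos [0.5603 0.1592 0.2016] rot [-1.567 -0.696 -1.523] open 0.0006 F [ 0.2 -0.4  0.5]
[ 0.45749112  0.66982847  1.27632528 -0.63132104  1.52376078  0.54663049]
[-0.074   0.1423  0.0025] [-0.1 -0.1 -0.1]
[0.0638 0.0627 0.0005] [0. 0. 0.]
```

Emit:
{"api": "apply_moves", "payload": {
  "plan": [
    [-0.015,0.03,0,0,0,0,1],
    [-0.03,0.06,0.001,0,0,0,1],
    [-0.045,0.09,0.001,0,0,0,1],
    [-0.06,0.12,0.002,0,0,0,1],
    [-0.074,0.142,0.0025,0,0,0,1]
  ]
}}

```text
time: 47.58
tool_pos: [0.5646, 0.1249, 0.0435]
tool_rot: [-1.569, -0.697, -1.521]
contact_force: [0.3, -0.8, 0.0]
opening: 0.0006
```

Emit:
{"api": "apply_moves", "payload": {
  "plan": [
    [0.01,0.01,0,0,0,0,1],
    [0.02,0.02,0,0,0,0,1],
    [0.03,0.03,0,0,0,0,1],
    [0.04,0.04,0,0,0,0,1],
    [0.04,0.04,0,0,0,0,1]
  ]
}}

```text
time: 48.2
tool_pos: [0.5676, 0.0679, 0.04]
tool_rot: [-1.568, -0.697, -1.523]
contact_force: [-0.4, 0.2, -1.0]
opening: 0.0005
```

```bash
python3 - <<'E'
from h import *
st();print(robot.observe()['qpos'])
y=-1.5203;l=np.radians(40)
plan((.570,.036,.038,y,l),(.570,.036,.052,y,l),(.570,.036,.06,y,l))
a=shot('scene','s1.png');cv2.imwrite('pics/s1c.png',cv2.resize(a[120:300,190:430],None,fx=3,fy=3,interpolation=2))
E
```

```text
t 48.2 pos [0.5676 0.0679 0.04  ] rot [-1.568 -0.697 -1.523] open 0.0005 F [-0.4  0.2 -1. ]
[ 0.31926296  0.81493779  1.51312761 -0.74301748  1.15527509  0.70123469]
[0.0232 0.0221 0.0008] [-0.1 -0.1 -0.1]
[ 0.009  -0.0107  0.    ] [0. 0. 0.]
[ 0.0051 -0.0061  0.    ] [0. 0. 0.]
```

View pics/s1c.png

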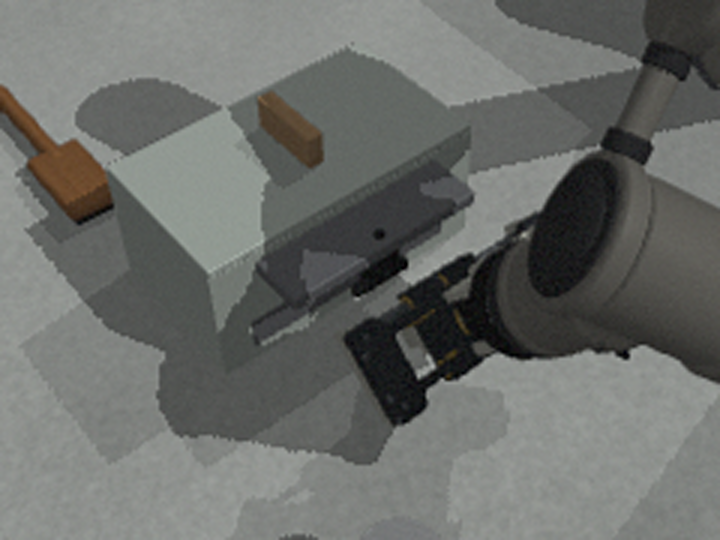

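The lid is flush, and the closed fingers approach the black bar at crop (380,275) from below and outside. I'll go in under it and then lift step by step.

Emit:
{"api": "apply_moves", "payload": {
  "plan": [
    [0.006,0.006,0,0,0,0,1],
    [0.012,0.012,0,0,0,0,1],
    [0.018,0.017,0,0,0,0,1],
    [0.023,0.022,0,0,0,0,1],
    [0.023,0.022,0,0,0,0,1]
  ]
}}

```text
time: 48.88
tool_pos: [0.5691, 0.0368, 0.0374]
tool_rot: [-1.569, -0.697, -1.522]
contact_force: [0.4, 1.2, 0.0]
opening: 0.0004
```

Emit:
{"api": "apply_moves", "payload": {
  "plan": [
    [0.003,-0.003,0,0,0,0,1],
    [0.006,-0.006,0,0,0,0,1],
    [0.0085,-0.01,0,0,0,0,1],
    [0.0085,-0.01,0,0,0,0,1],
    [0.0085,-0.01,0,0,0,0,1]
  ]
}}

```text
time: 49.5
tool_pos: [0.5692, 0.0375, 0.0506]
tool_rot: [-1.568, -0.697, -1.521]
contact_force: [-0.2, -1.2, -0.2]
opening: 0.0004
```

Emit:
{"api": "apply_moves", "payload": {
  "plan": [
    [0.0006,-0.0008,0,0,0,0,1],
    [0.0013,-0.0015,0,0,0,0,1],
    [0.0019,-0.0023,0,0,0,0,1],
    [0.0019,-0.0023,0,0,0,0,1],
    [0.0019,-0.0023,0,0,0,0,1]
  ]
}}

```text
time: 50.12
tool_pos: [0.5691, 0.0375, 0.0534]
tool_rot: [-1.569, -0.696, -1.521]
contact_force: [-1.1, 0.9, -2.3]
opening: 0.0007
```

```bash
python3 -c "
from h import *
st()"
```

```text
t 50.12 pos [0.5691 0.0375 0.0534] rot [-1.569 -0.696 -1.521] open 0.0007 F [-1.1  0.9 -2.3]
```

Emit:
{"api": "apply_moves", "payload": {
  "plan": [
    [0.0006,-0.0008,0,0,0,0,1],
    [0.0013,-0.0015,0,0,0,0,1],
    [0.0019,-0.0023,0,0,0,0,1],
    [0.0019,-0.0023,0,0,0,0,1],
    [0.0019,-0.0023,0,0,0,0,1]
  ]
}}

```text
time: 50.75
tool_pos: [0.5691, 0.0375, 0.0564]
tool_rot: [-1.569, -0.697, -1.521]
contact_force: [0.0, 2.7, -3.3]
opening: 0.0004
```

Emit:
{"api": "apply_moves", "payload": {
  "plan": [
    [0.0006,-0.0008,0,0,0,0,1],
    [0.0013,-0.0015,0,0,0,0,1],
    [0.0019,-0.0023,0,0,0,0,1],
    [0.0019,-0.0023,0,0,0,0,1],
    [0.0019,-0.0023,0,0,0,0,1]
  ]
}}

```text
time: 51.38
tool_pos: [0.569, 0.0377, 0.0589]
tool_rot: [-1.569, -0.696, -1.521]
contact_force: [-0.6, 4.3, -11.3]
opening: 0.0004
```

```bash
python3 -c "
from h import *
st()"
```

```text
t 51.38 pos [0.569  0.0377 0.0589] rot [-1.569 -0.696 -1.521] open 0.0004 F [ -0.6   4.3 -11.3]
```

Emit:
{"api": "apply_moves", "payload": {
  "plan": [
    [0,0,0,0,0,0,1],
    [0,0,0,0,0,0,1],
    [0,0,0,0,0,0,1],
    [0,0,0,0,0,0,1],
    [0,0,0,0,0,0,1]
  ]
}}

```text
time: 52.0
tool_pos: [0.569, 0.0377, 0.059]
tool_rot: [-1.569, -0.696, -1.521]
contact_force: [0.6, 5.0, -14.9]
opening: 0.0007
```

Emit:
{"api": "apply_moves", "payload": {
  "plan": [
    [0,0,0,0,0,0,1],
    [0,0,0,0,0,0,1],
    [0,0,0,0,0,0,1],
    [0,0,0,0,0,0,1],
    [0,0,0,0,0,0,1]
  ]
}}

```text
time: 52.62
tool_pos: [0.569, 0.0377, 0.0591]
tool_rot: [-1.569, -0.696, -1.521]
contact_force: [0.2, 4.8, -15.3]
opening: 0.0002
```

```bash
python3 -c "
from h import *
st();a=shot('scene','s2.png');b=cv2.imread('pics/s1.png')
f=lambda i:cv2.resize(i[170:250,260:360],None,fx=4,fy=4,interpolation=2)
cv2.imwrite('pics/s2c.png',np.hstack([f(b),f(a)]))"
```

```text
t 52.62 pos [0.569  0.0377 0.0591] rot [-1.569 -0.696 -1.521] open 0.0002 F [  0.2   4.8 -15.3]
```

View pics/s2c.png

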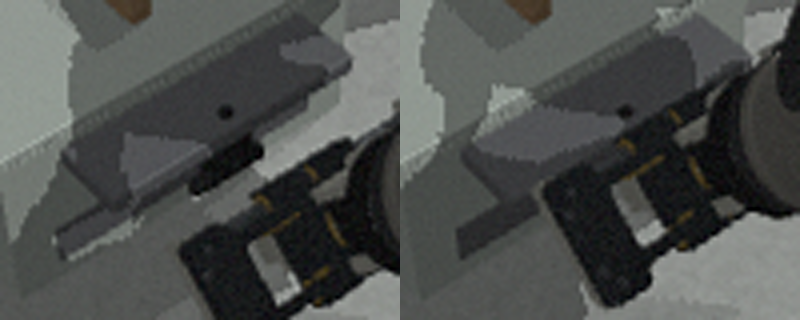

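The gripper body hides the bar in this view. The force profile fits the switch: contact at z=0.053, 2 to 3 N through the travel, then a hard stop about 6 mm higher at 15 N. It has been held for over 1.2 s, so I'll let go downward and retreat the way I came.

Emit:
{"api": "apply_moves", "payload": {
  "plan": [
    [-0.003,0.0035,0,0,0,0,1],
    [-0.006,0.007,0,0,0,0,1],
    [-0.009,0.011,0,0,0,0,1],
    [-0.0135,0.0165,0,0,0,0,1],
    [-0.0135,0.0165,0,0,0,0,1]
  ]
}}

```text
time: 53.3
tool_pos: [0.5692, 0.0366, 0.0383]
tool_rot: [-1.569, -0.698, -1.521]
contact_force: [0.2, 0.5, -0.3]
opening: 0.0005
```

Emit:
{"api": "apply_moves", "payload": {
  "plan": [
    [-0.015,-0.015,0,0,0,0,1],
    [-0.03,-0.03,0,0,0,0,1],
    [-0.045,-0.045,0,0,0,0,1],
    [-0.06,-0.06,0,0,0,0,1],
    [-0.063,-0.063,0,0,0,0,1]
  ]
}}

```text
time: 53.92
tool_pos: [0.5647, 0.128, 0.0462]
tool_rot: [-1.568, -0.696, -1.519]
contact_force: [0.2, -0.2, -0.1]
opening: 0.0007
```

Emit:
{"api": "apply_moves", "payload": {
  "plan": [
    [0,-0.03,0,0,0,0,1],
    [0.01,-0.07,0,0,0,0,1],
    [0.03,-0.12,0,0,0,0,1],
    [0.045,-0.16,0,0,0,0,1],
    [0.045,-0.16,0,0,0,0,1]
  ]
}}

```text
time: 54.55
tool_pos: [0.562, 0.1951, 0.2012]
tool_rot: [-1.56, -0.694, -1.526]
contact_force: [1.0, -0.4, -0.7]
opening: 0.0001
```

```bash
python3 - <<'E'
from h import *
st();plan((.555,.1,.29,-1.5203,np.radians(5)),(.576,-.093,.2845,-1.5203))
E
```

```text
t 54.55 pos [0.562  0.1951 0.2012] rot [-1.56  -0.694 -1.526] open 0.0001 F [ 1.  -0.4 -0.7]
[ 0.1296 -0.0077 -0.0112] [-0.5 -0.1 34.8]
[0.1926 0.0224 0.0112] [-0.  0.  5.]
```

Emit:
{"api": "apply_moves", "payload": {
  "plan": [
    [0.02,0,0,0,0,8,-1],
    [0.05,0,0,0,0,16,-1],
    [0.08,-0.004,-0.005,0,0,24,-1],
    [0.11,-0.008,-0.01,0,0,32,-1],
    [0.13,-0.008,-0.011,-0.5,0,34.8,-1]
  ]
}}

```text
time: 55.18
tool_pos: [0.5543, 0.0964, 0.2881]
tool_rot: [-1.576, -0.087, -1.526]
contact_force: [-0.1, -0.6, -0.5]
opening: 0.0457
```

Emit:
{"api": "apply_moves", "payload": {
  "plan": [
    [0.04,0,0.002,0,0,5,-1],
    [0.08,0,0.005,0,0,5,-1],
    [0.12,0.005,0.008,0,0,5,-1],
    [0.16,0.012,0.01,0,0,5,-1],
    [0.193,0.02,0.011,0,0,5,-1]
  ]
}}

```text
time: 55.8
tool_pos: [0.5742, -0.0965, 0.283]
tool_rot: [-1.579, -0.002, -1.525]
contact_force: [0.4, 0.1, -0.4]
opening: 0.0912
```

Emit:
{"api": "apply_moves", "payload": {
  "plan": [
    [0,0,0,0,0,0,-1],
    [0,0,0,0,0,0,-1],
    [0,0,0,0,0,0,-1],
    [0,0,0,0,0,0,-1],
    [0,0,0,0,0,0,-1]
  ]
}}

```text
time: 56.42
tool_pos: [0.5749, -0.0938, 0.2846]
tool_rot: [-1.577, -0.002, -1.522]
contact_force: [-0.4, 0.5, 0.4]
opening: 0.0919
```

```bash
python3 -c "
from h import *
st();a=shot('wrist','w10.png');b=shot('scene','s3.png')
im=np.zeros((600,640,3),np.uint8);im[:280]=a[:280];im[280:600,:480]=cv2.resize(b[100:260,180:420],None,fx=2,fy=2,interpolation=2)
cv2.imwrite('pics/m10.png',im)"
```

```text
t 56.42 pos [ 0.5749 -0.0938  0.2846] rot [-1.577 -0.002 -1.522] open 0.0919 F [-0.4  0.5  0.4]
```

View pics/m10.png

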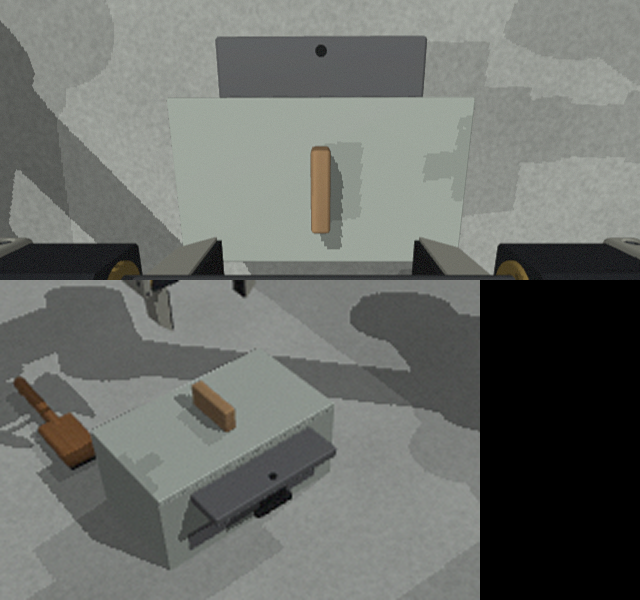

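The lid is flush: it keeps the same offset from the lip as before the press, with both shifted by 2 px. The switch bar hangs free and down at (273,500), nothing is touching the arm and the brush is in place. Handing in.

```bash
python3 -c "
from h import *
print(p2w('top',218,135,.085)); print(robot.hand_in());st()"
```

```text
[0.71147595 0.22973675 0.085     ]
the job is handed in; nothing more can be done
None
the job is handed in; nothing more can be done
```

The job is handed in at about 56 s of the 210 s allowed. All four items (ring teether, bone teether, rattle and soother) are in the tray and the lid is back on. The switch was pushed up, held for over 1.2 s and let go.

- **Items:** the wrist picture taken before closing showed all four lying flat inside the tray, side by side.
- **Lid:** it measured about 1 mm from the seat and about 1 mrad off in turn, against limits of 5 mm and 0.05 rad. A picture after the press showed it had not shifted.
- **Switch:** the gripper hid the bar while it was pressed, so I judged the press by force. Contact came at the height expected, and I felt 2–3 N through about 6 mm of travel, then a hard stop at about 15 N. The last picture showed the bar hanging free again.
- **Jar and hairbrush:** the arm stayed clear of both. The hairbrush was in place in the last picture. I did not measure the jar again at the end.

No check failed or disagreed. The wrist camera read the lid and tray about 1–1.5 % short throughout. I placed the lid from matching views so that error cancels.

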